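# Set the dough sheeter's roller gap and press its start treadle

### The job

Turn the dough sheeter's black handwheel clockwise, regrasping as often as needed, until the pointer on its rim stands squarely over the small setting flag on the dial below. Only then press the free end of the separate start treadle fully down to its stop, hold it there for about half a second, and let it come back up. Leave the wheel on its setting, and do not shift or tip the bottles, mill and tin standing around.

Things in the scene. Friction and masses are not known exactly. Their poses are not given: they have to be found in the camera images.
- sheeter: White dough sheeter, fixed. Origin on the worktop under the handwheel's vertical axis; x points to the roller head behind the wheel, z up. Casing 190 x 190 x 47 mm centred under the wheel; dial disc of 180 mm diameter with its top at z = 52 mm; shaft column 40 mm in diameter up to 90 mm. The roller head stands at x = 93 to 193 mm, y = -95 to 95 mm, 200 mm high, and blocks the gripper on that side.
- gap_wheel (a joint): Angle of the handwheel in rad, growing clockwise seen from above; stops at -0.15 and 5.6, so only the clockwise way leads from the start to the flag (2 to 4.6 rad). Stiff (about 0.2 N m); stays where it is left. At value q the pointer stands at the angle -q about the sheeter's z, counted from its x axis.
- wheel_centre (a point): Centre of the handwheel on its axis, at the height of the rim's middle (105 mm above the worktop). The wheel lies level: a round black rim of 70 mm mean radius, 16 mm thick; a steel hub of 44 mm diameter up to 114 mm height; three steel spokes 12 mm thick, one under the pointer and the others 120 degrees either way. Pinch the rim from above, inner finger between two spokes.
- pointer (a point): The wheel's pointer, a dark steel tongue 10 mm wide that projects from the rim to 96 mm from the axis and bends down to 75 mm above the worktop. Point 90 mm from the axis at rim height.
- flag (a point): The setting flag, a single dark steel block 10 mm wide standing on the edge of the dial, 84 to 98 mm from the wheel axis, top at 68 mm above the worktop; pushed by hand it stays put. Point at the middle of its top, 90 mm from the axis: on the setting it lies straight under the pointer's point.
- treadle_base: White base of the start treadle, fixed, 165 x 105 x 12 mm. Origin under its centre on the worktop; x points to the hinge end, -x to the raised free end of the plate.
- treadle (a joint): Angle of the treadle plate in rad: 0 up, 0.20 on its stop. A spring lifts it; about 5 N at the pad starts it and 11 N holds it down.
- treadle_pad (a point): Where to press: top of the ribbed rubber pad, near the plate's free end, about 62 mm above the worktop when up and 41 mm on the stop. The aluminium plate is 136 mm long and 70 mm wide, its hinge 27 mm above the worktop, 66 mm to +x of the base's origin.
- dish_soap: Dish soap bottle, blue and white, 53 x 78 x 211 mm, standing beside the wheel; origin under its centre. Leave it.
- pepper_mill: Turned wooden pepper mill, 58 mm diameter, 170 mm high, standing beside the wheel; origin under its centre. Leave it.
- bean_tin: Food tin, 75 mm diameter, 110 mm high, behind the treadle; origin under its centre. Leave it.
- white_bottle: Slim bottle with a white cap, 46 mm diameter, 155 mm high, behind the tin; origin under its centre. Leave it.
Mind the look-alikes: they are no part of the job. What is shaped like the white_bottle but red is not meant. What is shaped like the dish_soap but yellow is not meant.

How it is judged:
On the way, in this order (a step that is already met when the one before it is completed fails the run):
1. the wheel's pointer stands over the flag (horizontal distance between pointer and flag below 0.011 m and velocity of joint gap_wheel between -0.05 and 0.05 rad/s), for 0.3 s.
2. the treadle is held on its stop (value of joint treadle above 0.175 rad), for 0.2 s.
At the end, for the whole second after the job is handed in: The pointer is within 11 mm of straight above the flag (about 0.12 rad) and the wheel is still, the treadle has been on its stop (over 0.175 rad for 0.2 s) after that and is up again (under 0.03 rad), and the bottles, mill and tin stand upright within 30 mm of where they were (all of step 1 and value of joint treadle below 0.03 rad and angle between each of dish_soap, pepper_mill, bean_tin, white_bottle's own z axis and vertical below 0.15 rad); the robot touches nothing.
It fails at once if the treadle is pressed while the pointer is off the flag (value of joint treadle above 0.1 rad and horizontal distance between pointer and flag above 0.016 m).
It fails at once if the dish soap bottle is shifted by more than 30 mm or tipped (distance of dish_soap from where it was at the start of the episode above 0.03 m or angle between dish_soap's own z axis and vertical above 0.4 rad).
It fails at once if the pepper mill is shifted by more than 30 mm or tipped (distance of pepper_mill from where it was at the start of the episode above 0.03 m or angle between pepper_mill's own z axis and vertical above 0.4 rad).
It fails at once if the food tin is shifted by more than 30 mm or tipped (distance of bean_tin from where it was at the start of the episode above 0.03 m or angle between bean_tin's own z axis and vertical above 0.4 rad).
It fails at once if the white-capped bottle is shifted by more than 30 mm or tipped (distance of white_bottle from where it was at the start of the episode above 0.03 m or angle between white_bottle's own z axis and vertical above 0.4 rad).
It also fails if it takes over 72 s, if anything falls off the work surface, if the arm or the gripper's body presses on something with over 40 N, if the wrist force passes 120 N, or if a joint passes its speed limit or range.

### The arm

A 6-joint arm with a two-finger parallel gripper is mounted at the origin on a cart in front of the work surface, level with it; the furniture and walls round the work are solid. World frame = base frame: x ahead of the robot, y to its left, z up, the work surface at z = 0. Lengths are in m, angles in rad, forces in N, time in s.
With the tool pointing down it reaches from about 0.35 to 0.775 m from the base axis. Payload 7.3 kg.
Tool frame: the origin (TCP) lies midway between the tips of the shut fingers; the grasp point (between the pads) lies 19 mm behind it; z points along the fingers, y is the direction in which the jaws open and shut (so a half turn about z gives the same grasp; the last joint's range is limited). The gripper opens to 92 mm and grips with 3 to 60 N. Pads are 19 mm wide; open, the fingers measure 130 mm over their backs; the gripper's body (75 mm by 190 mm) begins 47 mm behind the grasp point.
Start: joints at [-1.428, 0.342, 1.524, -0, 1.275, -0.146], TCP at [0.15, -0.503, 0.206] pointing down, gripper open.
Joint ranges: [-2.53, 2.53], [-0.77, 2.02], [0.04, 2.7], [-1, 4.14], [0.28, 2.66], [-3.11, 3.11]. Speed limits (rad/s): [2.57, 2.57, 3.14, 3.14, 3.14, 3.14].

### API

Orientations are given as a rotation vector (axis times angle).
In Python, from cell import status, viewer, sign_off gives the robot as it stands. The module is installed in compiled form; this text tells all that it offers.
- The arm moves only by the tool carry_out, never from a script. Its argument "targets" is a list of rows, each an object of numbers: "x", "y", "z": the shift along the tool's x, y, z scaled (see below); "wx", "wy", "wz": the turn, a rotation vector about the tool's x, y, z scaled (see below); "hand": the opening, from 0 (shut) to 1 (fully open). In form: [{"x": .., "y": .., "z": .., "wx": .., "wy": .., "wz": .., "hand": ..}, ...]. A call has 1 to 12 rows; each row shifts and turns the pose as measured when the row begins, along the tool's axes as they then stand; what a row does not reach is not made up. The controller multiplies each number of a shift by 0.5 m and each number of a turn by pi/2 rad. A row lasts 1/10 s, in which the tool goes at most 50 mm and 8.59 degrees, less where a joint would pass 70% of its speed; a pose out of reach is approached as far as the arm can. A call with a number of a shift or a turn outside -1 to 1 is refused whole. A call with a gripper value outside its range is refused whole. The fingers move at their own pace and stop on an object; the grip force is fixed at half the most. Time passes only in rows, so rows that do not move let the fingers close. It gives the time, the measured TCP pose, the force and the opening at its end, in the units of the state.
- status.state(): the state, without advancing time (a new reading comes with each control period).
- viewer.read_camera(name): name is "scene" or "side" or "wrist"; returns a dict with "image" (400x640x3 uint8, red, green, blue), "mtx" (3x3 intrinsics, pixels), "rvec" (rotation vector, rad) and "tvec" (3), from world to camera coordinates, as OpenCV has them. Camera axes: x right, y down, z forward; pixel columns grow to the right and rows downward; lengths in m; the calibration is good to about 2 mm. The wrist camera is an equidistant fisheye: a pixel r from the principal point sees the ray r / f radians off the axis. A picture is of the moment at which its call begins. There is no depth.
- sign_off(): hands the job in, once; it reports no verdict.
The state is a dict: "time": time; "q": joint angles; "qd": joint speeds; "tau": joint torques, N m; "ee_pos": TCP position; "tool_rot": TCP orientation; "wrist_force": force on the tool from outside, world axes, zero at the start; "moment": the same for the moment, N m; "gripper_width": opening from 0.0 (shut) to 1.0 (fully open).
Only numpy, scipy, OpenCV 4.12 (cv2) and the standard library are available. Lean on these libraries where they do the work, as an engineer would, in place of code of your own. Each camera call takes 0.05 s, during which the arm holds its last target. There are 200 camera calls.

## Working session

There is one attempt and no reset: what is moved stays moved. The work goes in short steps, Python scripts to look and compute and a tool call to move; the robot and the scene stay as the last step left them, time stands still between calls to the robot, and variables do not carry over. Pictures are saved under pics/ and viewed, about 8 in all and at most 12, crops included, and the job is handed in when it is done.

Besides the shell and the picture viewer there is one more tool, called after "Request:" as name([rows], argument=value, ...), one row to a line, values as JSON. carry_out: Moves the arm, as the interface text tells. Shifts and turns lie within -1 to 1; 1 stands for 0.5 m of shift or pi/2 rad of turn. Its arguments: {"type":"object","properties":{"targets":{"type":"array"}},"required":["targets"]}

```bash
mkdir -p pics
cat > h.py <<'E'
import numpy as np, cv2, json
from cell import status, viewer
def cam(n,save=None):
    c=viewer.read_camera(n)
    if save: cv2.imwrite('pics/'+save,c['image'][:,:,::-1])
    return c
def ray(c,u,v,fish=False):
    K=c['mtx'];R=cv2.Rodrigues(np.array(c['rvec'],float))[0];t=np.array(c['tvec'],float).ravel()
    x=(u-K[0,2])/K[0,0];y=(v-K[1,2])/K[1,1]
    if fish:
        r=np.hypot(x,y)+1e-12; d=np.array([np.sin(r)*x/r,np.sin(r)*y/r,np.cos(r)])
    else: d=np.array([x,y,1.])
    return -R.T@t, R.T@d/np.linalg.norm(d)
def on(c,u,v,z,fish=False):
    o,d=ray(c,u,v,fish); return o+d*(z-o[2])/d[2]
def proj(c,p,fish=False):
    K=c['mtx'];R=cv2.Rodrigues(np.array(c['rvec'],float))[0];q=R@np.array(p,float)+np.array(c['tvec'],float).ravel()
    if fish:
        r=np.arctan2(np.hypot(q[0],q[1]),q[2]); h=np.hypot(q[0],q[1])+1e-12
        return K[0,0]*r*q[0]/h+K[0,2],K[1,1]*r*q[1]/h+K[1,2]
    return K[0,0]*q[0]/q[2]+K[0,2],K[1,1]*q[1]/q[2]+K[1,2]
E
python3 - <<'E'
from h import *
import pickle
np.set_printoptions(precision=3,suppress=True)
a={n:cam(n,n+'0.png') for n in('scene','side','wrist')}
pickle.dump(a,open('c0.pkl','wb'))
for n in a: print(n,a[n]['mtx'][0,0],ray(a[n],320,200))
s=status.state();print({k:np.round(v,3) for k,v in s.items()})
E
```

```text
scene 392.5774009216551 (array([ 0.523, -1.05 ,  0.754]), array([ 0.052,  0.836, -0.547]))
side 374.49398873057913 (array([ 0.531, -0.969,  0.68 ]), array([ 0.052,  0.83 , -0.555]))
wrist 309.70691628693146 (array([ 0.214, -0.485,  0.385]), array([-0.243, -0.071, -0.967]))
{'time': np.float64(0.15), 'q': array([-1.428,  0.343,  1.525, -0.   ,  1.275, -0.146]), 'qd': array([-0.001, -0.003, -0.002,  0.   , -0.001, -0.   ]), 'tau': array([  0.002, -43.147, -24.435,   0.072,   0.054,  -0.   ]), 'ee_pos': array([ 0.149, -0.503,  0.205]), 'tool_rot': array([-3.108, -0.452,  0.   ]), 'wrist_force': array([ 0.503, -0.555,  0.245]), 'moment': array([-0.034, -0.015,  0.015]), 'gripper_width': np.float64(0.997)}
```

View pics/scene0.png

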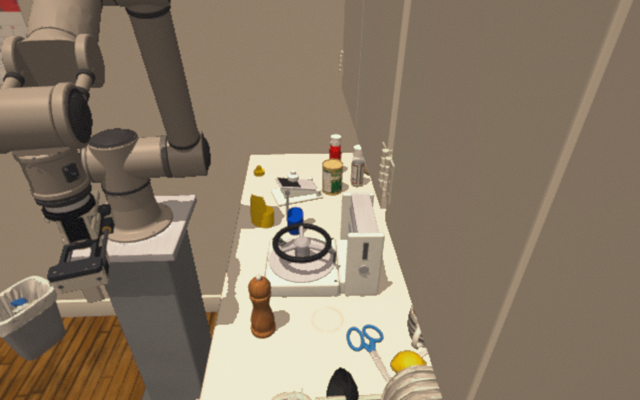

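View pics/side0.png

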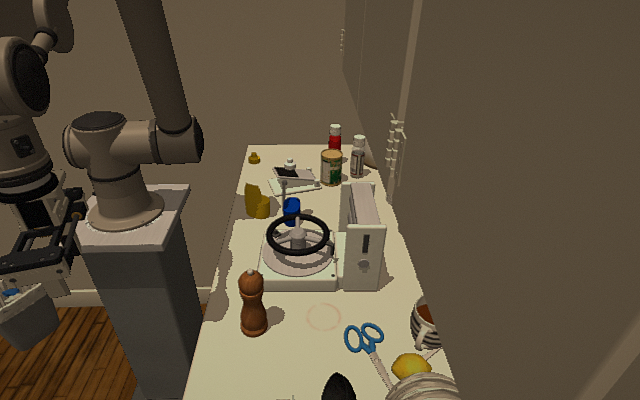

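Both views look along +y: the wheel is around (300,243) in the scene view and (297,235) in the side view. The mill is in front of it, the soap (blue) behind it, and the treadle, tin and white bottle are farther away. Next I'll measure the rim and zoom in.

Run:
```python
from h import *
import pickle
np.set_printoptions(precision=3,suppress=True)
a=pickle.load(open('c0.pkl','rb'))
out=[]
for n,(x0,y0,x1,y1) in {'scene':(262,215,342,270),'side':(258,207,338,262)}.items():
    c=a[n];im=c['image']
    m=(im.max(2)<45).astype(np.uint8);mm=np.zeros_like(m);mm[y0:y1,x0:x1]=m[y0:y1,x0:x1]
    k,l,st,ce=cv2.connectedComponentsWithStats(mm);i=1+st[1:,4].argmax()
    v,u=np.nonzero(l==i)
    P=np.array([on(c,p,q,.105)[:2] for p,q in zip(u,v)])
    A=np.c_[2*P,np.ones(len(P))];s=np.linalg.lstsq(A,(P**2).sum(1),rcond=None)[0]
    print(n,st[i],s[:2],'r',np.sqrt(s[2]+s[0]**2+s[1]**2),P.min(0),P.max(0))
    crop=im[140:345,225:395]
    out.append(cv2.resize(crop[:,:,::-1],None,fx=2.35,fy=2.35,interpolation=cv2.INTER_CUBIC))
cv2.imwrite('pics/z0.png',np.hstack(out)[:, :800]);print(out[0].shape)
```

```text
scene [273 225  58  37 381] [ 0.526 -0.256] r 0.06984890988018604 [ 0.452 -0.329] [ 0.601 -0.181]
side [266 208  68  48 949] [ 0.527 -0.254] r 0.07156060257244744 [ 0.447 -0.334] [ 0.606 -0.147]
(482, 400, 3)
```

View pics/z0.png

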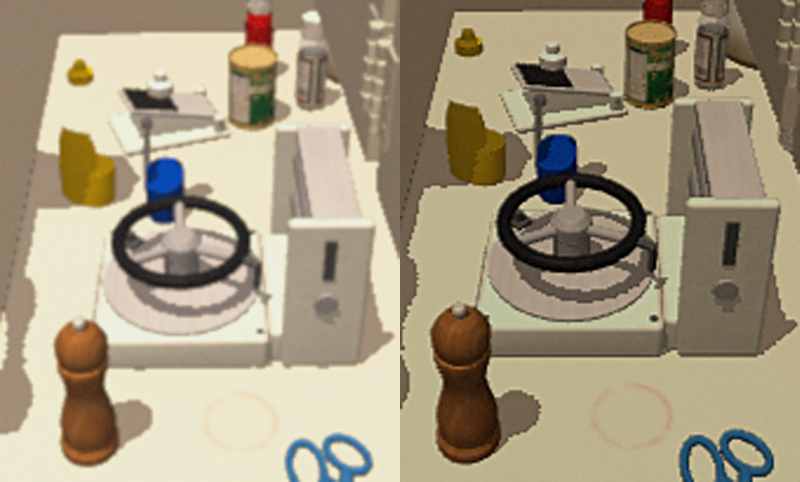

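The pointer is at the wheel's right side, by the head (side crop about (650,250)). The flag looks to be at the back left (520,217). I'll lift and move over for a wrist view.

Request:
carry_out([
  {"z":-0.1},
  {"z":-0.1},
  {"z":-0.1},
  {"x":0.08,"y":-0.035},
  {"x":0.08,"y":-0.035},
  {"x":0.08,"y":-0.035},
  {"x":0.08,"y":-0.035},
  {"x":0.08,"y":-0.035},
  {"x":0.08,"y":-0.035},
  {"x":0.08,"y":-0.035},
  {"x":0.08,"y":-0.035},
])

```text
invalid input at $.targets[0]: expected keys x, y, z, wx, wy, wz, hand
```

Run:
```python
from h import *
import pickle
np.set_printoptions(precision=3,suppress=True)
c=cam('wrist','w1.png');pickle.dump(c,open('w1.pkl','wb'))
im=c['image'][:,:,::-1].copy()
for p in [(.526,-.255,.105)]: print(proj(c,p,True))
s=status.state();print(s['time'],s['ee_pos'],s['tool_rot'],ray(c,320,200,True))
```

```text
(np.float64(211.55716175311125), np.float64(-151.90027786440808))
0.2 [ 0.15  -0.503  0.205] [-3.108 -0.452  0.   ] (array([ 0.214, -0.485,  0.385]), array([-0.243, -0.072, -0.967]))
```

View pics/w1.png

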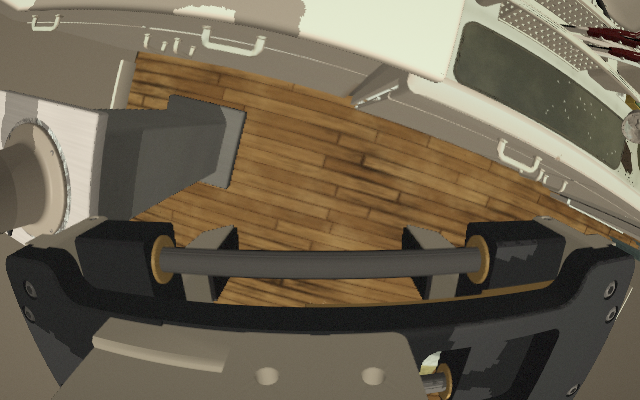

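The move was refused because every key is required. This wrist view shows only floor and gripper, and image up is tool +x.

Request:
carry_out([
  {"x":0,"y":0,"z":-0.1,"wx":0,"wy":0,"wz":0,"hand":1},
  {"x":0,"y":0,"z":-0.1,"wx":0,"wy":0,"wz":0,"hand":1},
  {"x":0,"y":0,"z":-0.1,"wx":0,"wy":0,"wz":0,"hand":1},
  {"x":0.08,"y":-0.035,"z":0,"wx":0,"wy":0,"wz":0,"hand":1},
  {"x":0.08,"y":-0.035,"z":0,"wx":0,"wy":0,"wz":0,"hand":1},
  {"x":0.08,"y":-0.035,"z":0,"wx":0,"wy":0,"wz":0,"hand":1},
  {"x":0.08,"y":-0.035,"z":0,"wx":0,"wy":0,"wz":0,"hand":1},
  {"x":0.08,"y":-0.035,"z":0,"wx":0,"wy":0,"wz":0,"hand":1},
  {"x":0.08,"y":-0.035,"z":0,"wx":0,"wy":0,"wz":0,"hand":1},
])

```text
time: 1.1
ee_pos: [0.3527, -0.3318, 0.3595]
tool_rot: [-3.107, -0.434, -0.001]
wrist_force: [1.0, -0.8, 0.7]
gripper_width: 0.998
```

Run:
```python
from h import *
import pickle
np.set_printoptions(precision=3,suppress=True)
c=cam('wrist','w2.png');pickle.dump(c,open('w2.pkl','wb'))
for p in [(.526,-.255,.105)]: print(proj(c,p,True))
s=status.state();print(s['time'],s['ee_pos'],s['tool_rot'],s['q'],ray(c,320,200,True))
```

```text
(np.float64(301.3836580142615), np.float64(36.76085371582599))
1.15 [ 0.357 -0.327  0.36 ] [-3.103 -0.442 -0.007] [-0.906  0.194  1.31   0.008  1.642  0.383] (array([ 0.417, -0.315,  0.539]), array([-0.244, -0.065, -0.968]))
```

View pics/w2.png

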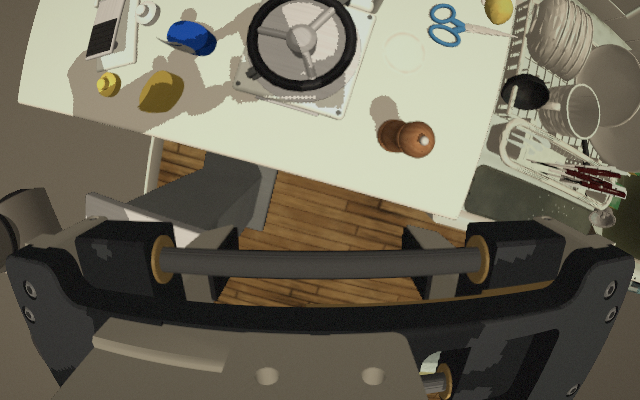

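The wheel is centred at about (301,39), matching the estimate. The flag is at (250,72), the blue soap at (190,38) with its cap at (148,12), and the mill at (415,138). The top is cut off, so I'll go forward about 0.1 m.

Request:
carry_out([
  {"x":0.08,"y":-0.01,"z":-0.04,"wx":0,"wy":0,"wz":0,"hand":1},
  {"x":0.08,"y":-0.01,"z":-0.04,"wx":0,"wy":0,"wz":0,"hand":1},
  {"x":0.06,"y":0,"z":0,"wx":0,"wy":0,"wz":0,"hand":1},
  {"x":0,"y":0,"z":0,"wx":0,"wy":0,"wz":0,"hand":1},
])

```text
time: 1.55
ee_pos: [0.4623, -0.2835, 0.3993]
tool_rot: [-3.099, -0.448, -0.004]
wrist_force: [-0.4, -0.3, -0.3]
gripper_width: 0.999
```

Run:
```python
from h import *
import pickle
np.set_printoptions(precision=3,suppress=True)
c=cam('wrist','w3.png');pickle.dump(c,open('w3.pkl','wb'))
C=np.array([.526,-.255])
print(proj(c,(*C,.105),True))
s=status.state();print(s['time'],s['ee_pos'],s['tool_rot'],s['q'])
im=c['image']
# rim fit
uv=np.array([proj(c,(*(C+.07*np.array([np.cos(t),np.sin(t)])),.113),True) for t in np.linspace(0,6.28,90)])
v,u=np.nonzero((im.max(2)<45));P=np.array([on(c,a,b,.109,True)[:2] for a,b in zip(u,v) if b<220])
r=np.hypot(*(P-C).T);P=P[(r<.085)&(r>.055)]
for _ in range(3):
    A=np.c_[2*P,np.ones(len(P))];q=np.linalg.lstsq(A,(P**2).sum(1),rcond=None)[0];R=np.sqrt(q[2]+q[0]**2+q[1]**2)
    P=P[abs(np.hypot(*(P-q[:2]).T)-R)<.012]
print('wheel',q[:2],R,len(P))
cv2.imwrite('pics/w3z.png',cv2.resize(im[0:225,:,::-1][:, 80:480],None,fx=2,fy=2,interpolation=cv2.INTER_CUBIC))
```

```text
(np.float64(315.2522926912491), np.float64(119.67225258229742))
1.6 [ 0.461 -0.284  0.4  ] [-3.1   -0.446 -0.003] [-0.699  0.315  1.043  0.008  1.789  0.588]
wheel [ 0.524 -0.255] 0.06932851950465652 2232
```

View pics/w3z.png

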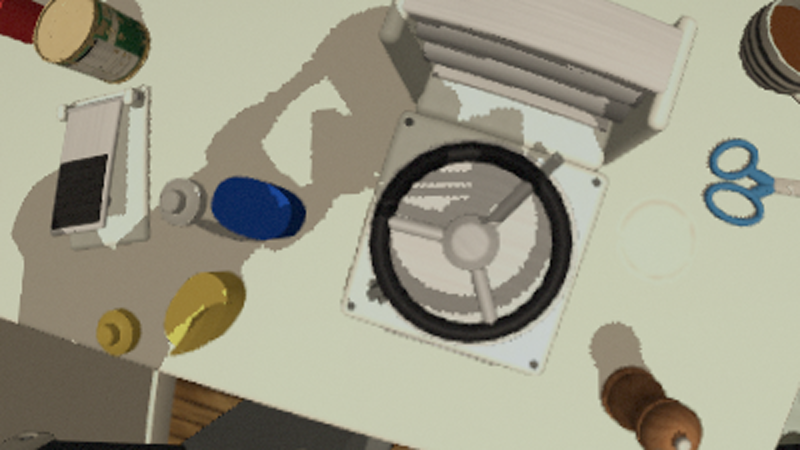

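Clear view (crop coordinates, scale 2, offset 80). Hub (470,240), pointer (550,160), flag (378,290), treadle pad (82,190), soap body (258,208) with its cap at (182,203), mill top (683,440), tin top (68,52).

Run:
```python
from h import *
import pickle
np.set_printoptions(precision=3,suppress=True)
c=pickle.load(open('w3.pkl','rb'));C=np.array([.525,-.255])
g=lambda u,v,z:on(c,u/2+80,v/2,z,True)
def pol(n,p): d=p[:2]-C;print(n,p,'r',np.hypot(*d),'ang',np.degrees(np.arctan2(d[1],d[0])))
print('hub',g(470,240,.114))
pol('pointer tip',g(556,153,.1));pol('pointer out',g(545,165,.105))
pol('flag',g(378,290,.068))
for p in [(494,315),(390,222),(520,190)]: pol('spoke',g(*p,.105))
for p in [(410,121),(597,183),(534,365),(351,305)]: pol('screw',g(*p,.047))
for n,p in dict(capsoap=(182,203,.211),soapbaseR=(303,220,0.0),soapbaseR2=(303,220,.12),soapL=(212,200,.13),milltop=(683,440,.17),tintop=(68,52,.11),pad=(82,190,.062),padF1=(53,228,.062),padF2=(96,230,.062),padB=(107,155,.055),padB0=(63,160,.055),hingeL=(65,105,.03),hingeR=(140,95,.03),baseR=(148,90,.012),baseFR=(146,240,.012),headL=(393,0,.2),headR=(688,25,.2)).items(): pol(n,g(*p[:2],p[2]))
```

```text
hub [ 0.525 -0.255  0.114]
pointer tip [ 0.61  -0.298  0.1  ] r 0.0952292642523918 ang -27.010883346817323
pointer out [ 0.597 -0.293  0.105] r 0.08155680553892053 ang -27.46090335006179
flag [ 0.465 -0.192  0.068] r 0.08737937285020189 ang 133.64980151661877
spoke [ 0.475 -0.289  0.105] r 0.05999049131373235 ang -145.8475460245664
spoke [ 0.522 -0.192  0.105] r 0.0629446286945883 ang 92.50915659441974
spoke [ 0.573 -0.28   0.105] r 0.05420666687262503 ang -27.527395668614556
screw [ 0.611 -0.175  0.047] r 0.11792689118263763 ang 43.014099274073786
screw [ 0.605 -0.343  0.047] r 0.1188302366017872 ang -47.59581943794977
screw [ 0.437 -0.338  0.047] r 0.12064119174897882 ang -136.8102101644454
screw [ 0.443 -0.169  0.047] r 0.11889237572788318 ang 133.56898101206338
capsoap [ 0.504 -0.072  0.211] r 0.18403825725863227 ang 96.57325355517773
soapbaseR [ 0.503 -0.093  0.   ] r 0.16361629427916044 ang 97.89388955756529
soapbaseR2 [ 0.507 -0.129  0.12 ] r 0.12715528592633057 ang 97.93406645441914
soapL [ 0.506 -0.055  0.13 ] r 0.2009617871643893 ang 95.28581451649367
milltop [ 0.437 -0.442
[... 192 characters left out ...]
adF1 [0.444 0.153 0.062] r 0.41636535493216886 ang 101.23259072214934
padF2 [0.452 0.097 0.062] r 0.3595783382115067 ang 101.69666182425749
padB [0.524 0.109 0.055] r 0.3635036724696815 ang 90.11373991193676
padB0 [0.512 0.164 0.055] r 0.4193493661400637 ang 91.820391975034
hingeL [0.569 0.201 0.03 ] r 0.4585294772087285 ang 84.53046195944954
hingeR [0.589 0.105 0.03 ] r 0.365729373273045 ang 79.86440581771357
baseR [0.598 0.109 0.012] r 0.37121906139666583 ang 78.69355702007952
baseFR [0.447 0.066 0.012] r 0.3302427655365934 ang 103.59674443135386
headL [ 0.662 -0.167  0.2  ] r 0.16340965554252054 ang 32.74132274055495
headR [ 0.705 -0.348  0.2  ] r 0.202928097372468 ang -27.434532953541773
```

Estimates: wheel centre (0.525,-0.255), pointer at -27°, flag at about 134°. That is roughly 199° clockwise. The soap (~96°), mill (-115°) and head limit me to grasp angles of about 225° down to 130°. I'll use three strokes: 188→130, 222→130, then about 215→166. First, rotate to yaw 98° (tool x as the clockwise tangent).

Request:
carry_out([
  {"x":0,"y":0,"z":0,"wx":0,"wy":0,"wz":-0.09,"hand":0.42},
  {"x":0,"y":0,"z":0,"wx":0,"wy":0,"wz":-0.09,"hand":0.42},
  {"x":0,"y":0,"z":0,"wx":0,"wy":0,"wz":-0.09,"hand":0.42},
  {"x":0,"y":0,"z":0,"wx":0,"wy":0,"wz":-0.09,"hand":0.42},
  {"x":0,"y":0,"z":0,"wx":0,"wy":0,"wz":-0.09,"hand":0.42},
  {"x":0,"y":0,"z":0,"wx":0,"wy":0,"wz":-0.09,"hand":0.42},
  {"x":0,"y":0,"z":0,"wx":0,"wy":0,"wz":-0.09,"hand":0.42},
  {"x":0,"y":0,"z":0,"wx":0,"wy":0,"wz":-0.09,"hand":0.42},
  {"x":0,"y":0,"z":0,"wx":0,"wy":0,"wz":-0.09,"hand":0.42},
  {"x":0,"y":0,"z":0,"wx":0,"wy":0,"wz":-0.09,"hand":0.42},
])

```text
time: 2.6
ee_pos: [0.4485, -0.2906, 0.3981]
tool_rot: [-2.012, -2.395, -0.006]
wrist_force: [-0.2, -0.6, -0.5]
gripper_width: 0.42
```

```bash
cat >> h.py <<'E'
from scipy.spatial.transform import Rotation as Ro
def goal(p,psi_deg):
    "total shift (units of .5 m) in tool axes and turn (units of 90 deg) to tool-down pose p, yaw psi"
    s=status.state();R=Ro.from_rotvec(s['tool_rot']);a=np.radians(psi_deg)
    G=Ro.from_matrix(np.array([[np.cos(a),np.sin(a),0],[np.sin(a),-np.cos(a),0],[0,0,-1]]))
    print('t',round(s['time'],2),'pos',s['ee_pos'].round(4),'yaw',np.degrees(np.arctan2(*R.as_matrix()[[1,0],0])).round(1),'w',round(s['gripper_width'],3),'F',s['wrist_force'].round(1),'q6',s['q'][5].round(2))
    d=np.array(s['ee_pos'])-np.r_[.525,-.255,0];print('polar r',np.hypot(*d[:2]).round(4),'th',(np.degrees(np.arctan2(d[1],d[0]))%360).round(1))
    print('shift',(R.inv().apply(np.array(p)-s['ee_pos'])/.5).round(4),'turn',((R.inv()*G).as_rotvec()/(np.pi/2)).round(4))
def rim(th,z): 
    a=np.radians(th); goal((.525+.07*np.cos(a),-.255+.07*np.sin(a),z),th-90)
E
python3 -c "
from h import *
rim(188,.2)"
```

```text
t 2.6 pos [ 0.4485 -0.2906  0.3981] yaw 99.9 w 0.42 F [-0.2 -0.6 -0.5] q6 -0.89
polar r 0.0844 th 205.0
shift [0.0436 0.0252 0.3967] turn [-0.0037 -0.0078  0.0215]
```

Request:
carry_out([
  {"x":0.01,"y":0.006,"z":0.09,"wx":0,"wy":-0.004,"wz":0.01,"hand":0.42},
  {"x":0.01,"y":0.006,"z":0.09,"wx":-0.002,"wy":-0.004,"wz":0.01,"hand":0.42},
  {"x":0.01,"y":0.006,"z":0.09,"wx":-0.002,"wy":0,"wz":0,"hand":0.42},
  {"x":0.01,"y":0.006,"z":0.09,"wx":0,"wy":0,"wz":0,"hand":0.42},
  {"x":0,"y":0,"z":0,"wx":0,"wy":0,"wz":0,"hand":0.42},
])

```text
time: 3.1
ee_pos: [0.4501, -0.2723, 0.2141]
tool_rot: [2.059, 2.366, -0.004]
wrist_force: [-1.2, 0.2, 1.1]
gripper_width: 0.423
```

```bash
python3 -c "
from h import *
rim(188,.09)"
```

```text
t 3.1 pos [ 0.4501 -0.2723  0.2141] yaw 97.9 w 0.423 F [-1.2  0.2  1.1] q6 -0.83
polar r 0.0768 th 193.0
shift [0.0148 0.0128 0.2481] turn [ 0.0007  0.0034 -0.0008]
```

Request:
carry_out([
  {"x":0.015,"y":0.013,"z":0.06,"wx":0,"wy":0.003,"wz":0,"hand":0.42},
  {"x":0,"y":0,"z":0.06,"wx":0,"wy":0,"wz":0,"hand":0.42},
  {"x":0,"y":0,"z":0,"wx":0,"wy":0,"wz":0,"hand":0.42},
])

```text
time: 3.4
ee_pos: [0.4556, -0.2682, 0.1585]
tool_rot: [2.06, 2.361, -0.001]
wrist_force: [0.2, 0.5, 1.2]
gripper_width: 0.422
```

```bash
python3 -c "
from h import *
rim(188,.09)"
```

```text
t 3.4 pos [ 0.4556 -0.2682  0.1585] yaw 97.8 w 0.422 F [0.2 0.5 1.2] q6 -0.81
polar r 0.0706 th 190.8
shift [0.0077 0.0004 0.1371] turn [ 0.0031  0.004  -0.0024]
```

Request:
carry_out([
  {"x":0.006,"y":0,"z":0.05,"wx":0.003,"wy":0.004,"wz":0,"hand":0.42},
  {"x":0.003,"y":0,"z":0.05,"wx":0,"wy":0,"wz":0,"hand":0.42},
  {"x":0,"y":0,"z":0.04,"wx":0,"wy":0,"wz":0,"hand":0.42},
  {"x":0,"y":0,"z":0,"wx":0,"wy":0,"wz":0,"hand":0.42},
])

```text
time: 3.8
ee_pos: [0.4596, -0.2717, 0.0993]
tool_rot: [2.057, 2.351, -0.0]
wrist_force: [-0.5, -0.6, 0.3]
gripper_width: 0.42
```

```bash
python3 -c "
from h import *
rim(188,.089)"
```

```text
t 3.8 pos [ 0.4596 -0.2717  0.0993] yaw 97.6 w 0.42 F [-0.5 -0.6  0.3] q6 -0.81
polar r 0.0675 th 194.3
shift [ 0.0151 -0.0062  0.0203] turn [ 0.0072  0.0083 -0.004 ]
```

Request:
carry_out([
  {"x":0.01,"y":-0.006,"z":0.022,"wx":0.006,"wy":0.008,"wz":0,"hand":0.42},
  {"x":0.005,"y":-0.001,"z":0.004,"wx":0,"wy":0,"wz":0,"hand":0.42},
  {"x":0,"y":0,"z":0,"wx":0,"wy":0,"wz":0,"hand":0},
  {"x":0,"y":0,"z":0,"wx":0,"wy":0,"wz":0,"hand":0},
  {"x":0,"y":0,"z":0,"wx":0,"wy":0,"wz":0,"hand":0},
])

```text
time: 4.3
ee_pos: [0.4582, -0.2683, 0.0932]
tool_rot: [2.062, 2.354, 0.002]
wrist_force: [0.4, -0.3, 0.1]
gripper_width: 0.21
```

```bash
python3 -c "
from h import *
rim(188,.089)"
```

```text
t 4.3 pos [ 0.4582 -0.2683  0.0932] yaw 97.6 w 0.21 F [ 0.4 -0.3  0.1] q6 -0.81
polar r 0.0681 th 191.2
shift [ 0.0077 -0.0041  0.0083] turn [ 0.0057  0.0051 -0.0047]
```

Request:
carry_out([
  {"x":0,"y":0,"z":0,"wx":0,"wy":0,"wz":0,"hand":0},
  {"x":0,"y":0,"z":0,"wx":0,"wy":0,"wz":0,"hand":0},
  {"x":0.016,"y":0.001,"z":0,"wx":0,"wy":0,"wz":0.072,"hand":0},
  {"x":0.016,"y":0.001,"z":0,"wx":0,"wy":0,"wz":0.072,"hand":0},
  {"x":0.016,"y":0.001,"z":0,"wx":0,"wy":0,"wz":0.072,"hand":0},
  {"x":0.016,"y":0.001,"z":0,"wx":0,"wy":0,"wz":0.072,"hand":0},
])

```text
time: 4.9
ee_pos: [0.4617, -0.2368, 0.0938]
tool_rot: [2.552, 1.81, 0.007]
wrist_force: [0.5, -0.3, -0.3]
gripper_width: 0.009
```

```bash
python3 -c "
from h import *
rim(130,.089)"
```

```text
t 4.9 pos [ 0.4617 -0.2368  0.0938] yaw 70.7 w 0.009 F [ 0.5 -0.3 -0.3] q6 -0.28
polar r 0.0658 th 164.0
shift [0.079  0.011  0.0093] turn [8.600e-03 1.000e-04 3.411e-01]
```

The fingers shut completely, so the grip missed or slipped. I'll look.

Run:
```python
from h import *
im=[]
for n in('scene','side'):
    c=cam(n); im.append(cv2.resize(c['image'][140:300,225:385,::-1],None,fx=2.5,fy=2.5,interpolation=cv2.INTER_CUBIC))
w=cam('wrist')['image'][:,:,::-1]
a=np.hstack(im); b=cv2.resize(w[0:290,:],(440,199))
o=np.zeros((600,800,3),np.uint8);o[:400]=a;o[400:599,:440]=b
cv2.imwrite('pics/m1.png',o)
```

```text
(no output)
```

View pics/m1.png

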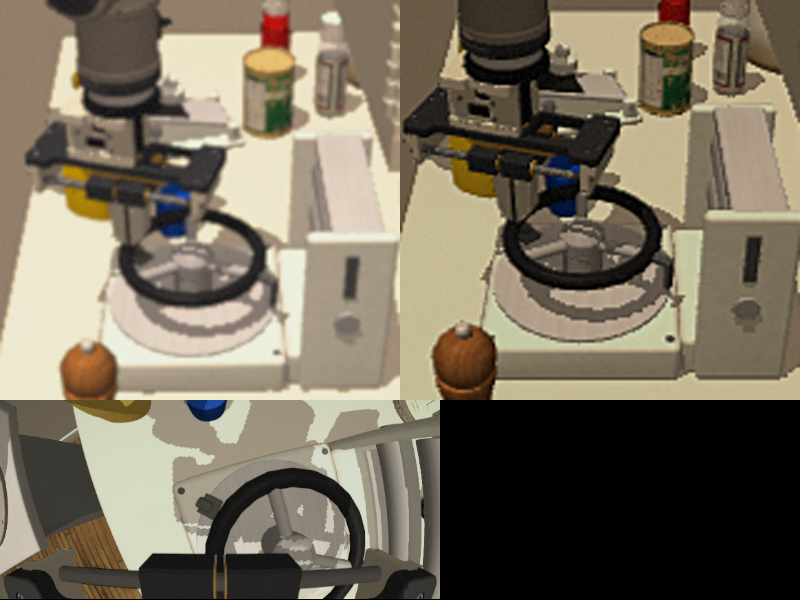

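The fingers are shut and look to be just inside the left part of the rim, with no contact force. I'll check the projected TCP and rim numerically and refit the rim.

Run:
```python
from h import *
np.set_printoptions(precision=4,suppress=True)
w=cam('wrist');im=w['image'];C=np.array([.525,-.255])
tcp=status.state()['ee_pos']
print('tcp in wrist',proj(w,tcp,True))
# rim fit in wrist
m=(im.max(2)<45);v,u=np.nonzero(m[:215]);P=np.array([on(w,a,b,.109,True)[:2] for a,b in zip(u,v)])
r=np.hypot(*(P-C).T);k=(r<.095)&(r>.045);P=P[k]
for _ in range(4):
    A=np.c_[2*P,np.ones(len(P))];q=np.linalg.lstsq(A,(P**2).sum(1),rcond=None)[0];R=np.sqrt(q[2]+q[0]**2+q[1]**2)
    P=P[abs(np.hypot(*(P-q[:2]).T)-R)<.012]
print('wheel',q[:2],R,len(P))
o=im[:,:,::-1].copy()
for n in('scene','side'):
    c=cam(n);p=proj(c,tcp);print(n,p);
    i=c['image'][:,:,::-1].copy();z=cv2.resize(i[185:275,240:340],None,fx=4,fy=4,interpolation=cv2.INTER_CUBIC)
    cv2.drawMarker(z,(int((p[0]-240)*4+2),int((p[1]-185)*4+2)),(0,0,255),0,16,1)
    for t in np.arange(0,360,15):
        pp=proj(c,(*(C+.07*np.array([np.cos(np.radians(t)),np.sin(np.radians(t))])),.105));cv2.circle(z,(int((pp[0]-240)*4+2),int((pp[1]-185)*4+2)),2,(0,255,0),-1)
    cv2.imwrite(f'pics/{n}d.png',z)
    if n=='scene':z0=z
for t in np.arange(0,360,15):
    pp=proj(w,(*(C+.07*np.array([np.cos(np.radians(t)),np.sin(np.radians(t))])),.105),True);cv2.circle(o,(int(pp[0]),int(pp[1])),2,(0,255,0),-1)
pp=proj(w,tcp,True);cv2.drawMarker(o,(int(pp[0]),int(pp[1])),(0,0,255),0,16,1)
out=np.zeros((600,800,3),np.uint8);out[:360,:400]=z0;out[:360,400:]=z;out[360:600,:800]=cv2.resize(o[60:260],(800,240))
cv2.imwrite('pics/m2.png',out)
```

```text
tcp in wrist (np.float64(319.0057396681395), np.float64(230.39285195781036))
wheel [ 0.5242 -0.2504] 0.06661962513131141 8167
scene (np.float64(277.2098033730773), np.float64(241.67340208984865))
side (np.float64(272.8199161669238), np.float64(232.9351735740538))
```

View pics/m2.png

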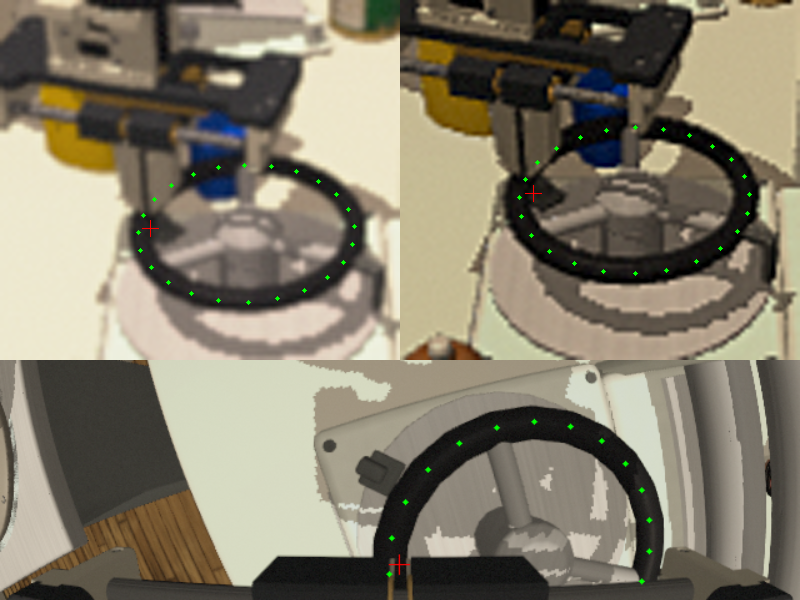

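Run:
```python
from h import *
np.set_printoptions(precision=4,suppress=True)
w=cam('wrist','w5.png');C=np.array([.525,-.255])
def pol(n,u,v,z):
    p=on(w,u*.8,60+(v-360)*200/240,z,True);d=p[:2]-C;print(n,p,np.hypot(*d),np.degrees(np.arctan2(d[1],d[0])))
pol('spoke',498,450,.105);pol('spoke2',625,574,.105);pol('rim left outer',376,540,.105);pol('rim left inner',413,540,.105);pol('rimtop out',535,405,.105);pol('rimtop in',535,438,.105)
pol('flag',375,465,.068)
pol('padL',388,590,.11);pol('padR',410,590,.11)
rim(130,.089)
s=status.state();print(s['wrist_force'],s['moment'],s['tau'])
cv2.imwrite('pics/w5z.png',cv2.resize(w['image'][150:250,220:420,::-1],None,fx=4,fy=4,interpolation=cv2.INTER_CUBIC))
```

```text
spoke [ 0.5224 -0.1958  0.105 ] 0.059226440563657 92.53328839856397
spoke2 [ 0.5747 -0.2814  0.105 ] 0.056253019634104076 -27.989610239885675
rim left outer [ 0.4573 -0.2188  0.105 ] 0.07678287372368148 151.87396689594647
rim left inner [ 0.4731 -0.2243  0.105 ] 0.060286328843102074 149.36495790330525
rimtop out [ 0.5456 -0.1805  0.105 ] 0.07727045701460604 74.53717132972899
rimtop in [ 0.5409 -0.1954  0.105 ] 0.06166203233619858 75.06075862031341
flag [ 0.4659 -0.188   0.068 ] 0.08939671910476493 131.42414058880655
padL [ 0.4547 -0.2428  0.11  ] 0.07137875818675125 170.1747387849436
padR [ 0.4642 -0.2461  0.11  ] 0.06141384523172478 171.71129828162654
t 5.25 pos [ 0.4617 -0.2375  0.0938] yaw 71.1 w 0.001 F [-0.3 -0.4  0.4] q6 -0.29
polar r 0.0656 th 164.6
shift [0.0803 0.011  0.0093] turn [0.0088 0.0003 0.3452]
[-0.3166 -0.3608  0.3511] [-0.0223 -0.0147 -0.0666] [  0.1247 -44.3661 -20.4232   0.0599  -0.002   -0.0285]
```

View pics/w5z.png

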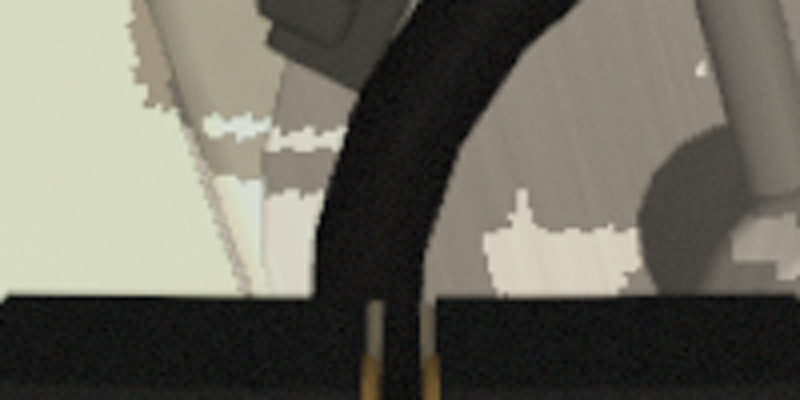

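The wheel hasn't moved (spoke still at 92.5°). I'll difference against the first images to get the finger silhouette and see where the tips really are.

Run:
```python
from h import *
import pickle
a=pickle.load(open('c0.pkl','rb'));tcp=status.state()['ee_pos']
for n in('scene','side'):
    c=cam(n);d=np.abs(c['image'].astype(int)-a[n]['image']).max(2)
    p=proj(c,tcp);u0=int(p[0])-14;v0=int(p[1])-26
    print(n,p,'u0',u0)
    for v in range(v0,v0+42): print(v,''.join('#' if x>40 else '+' if x>18 else '.' for x in d[v,u0:u0+34]),' ',''.join('%x'%(x//16) for x in c['image'][v,u0:u0+34].max(1)))
```

```text
scene (np.float64(277.15402078525824), np.float64(241.7622721239168)) u0 263
215 #######+###################++#####   2222224654333333333345313556666666
216 #######+################+##+######   2222224653323333333466435566666667
217 ########################+########.   222222464222222332348866666666667a
218 #######################+##########   222222354222222222258888887766678a
219 ##################################   3322222332222222222576666678888878
220 ##################################   7655433453222222222465554445667678
221 ...+#####################+########   9998765665332222222356774445655445
222 .....#####+##############+..++++++   aaa9877777653454332346885455666554
223 .....#########++#########++.......   aaa9987777754687665456895455555543
224 .....+####+###+##########+++......   aaa9987777763688777767895444443232
225 .....+####+##############+......+.   aa99987777763577777767885333221112
226 .....###+###############+.........   9999988777764577777766663212212112
227 ......+################++.........   baa9998777764577777766432111211111
228 ......##############.+.........
[... 4735 characters left out ...]
569a99a999887765
240 .....###........+.................   ccccb6786201111039a9aa999887654433
241 .....####+...................++#..   ccccb6676201111008aa98887654344534
242 .....#.#..................++####+.   cccc95b9b6101111025887653344566633
243 .......................+########+.   cccd9bcbbb511111101344344555666643
244 ...#..................##########+.   ccc7acbbbb610011111114666556656643
245 ...#..................+##.######+.   ccd5bcbaabb61001111111246b75666633
246 ..#....................+.+######+.   cc87cbbabbbb6101111111113976666643
247 .+#.......................++####+.   cd66cbaaaaabb610111111111332466643
248 .##..........................+.+..   c968cbaaabaabb71011111111010124322
```

The silhouette suggests the tips end near the top of the rim. Test: a small push down while watching z and force.

Request:
carry_out([
  {"x":0,"y":0,"z":0.01,"wx":0,"wy":0,"wz":0,"hand":0},
  {"x":0,"y":0,"z":0.01,"wx":0,"wy":0,"wz":0,"hand":0},
])

```text
time: 5.55
ee_pos: [0.4652, -0.2402, 0.0899]
tool_rot: [2.537, 1.812, 0.013]
wrist_force: [0.1, 2.2, 34.3]
gripper_width: 0.005
```

Contact comes at a reported z of about 0.092 with the tips on the rim top (0.113), so the real tips sit about 20 mm above the reported TCP. A reported z of about 0.072 will give the right pinch, and it still clears the flag and dial either way. Back up and go again.

Request:
carry_out([
  {"x":0,"y":0,"z":-0.07,"wx":0,"wy":0,"wz":0,"hand":0.42},
  {"x":0,"y":0,"z":-0.05,"wx":0,"wy":0,"wz":0,"hand":0.42},
  {"x":-0.03,"y":0,"z":0,"wx":0,"wy":0,"wz":-0.09,"hand":0.42},
  {"x":-0.03,"y":0,"z":0,"wx":0,"wy":0,"wz":-0.09,"hand":0.42},
  {"x":0,"y":0,"z":0,"wx":0,"wy":0,"wz":-0.09,"hand":0.42},
  {"x":0,"y":0,"z":0,"wx":0,"wy":0,"wz":0,"hand":0.42},
])

```text
time: 6.15
ee_pos: [0.4571, -0.271, 0.1543]
tool_rot: [2.073, 2.319, 0.005]
wrist_force: [-0.8, 0.2, -1.1]
gripper_width: 0.415
```

```bash
python3 -c "
from h import *
rim(188,.11)"
```

```text
t 6.15 pos [ 0.4571 -0.271   0.1543] yaw 96.4 w 0.415 F [-0.8  0.2 -1.1] q6 -0.79
polar r 0.0697 th 193.2
shift [ 0.0146 -0.0035  0.0882] turn [ 0.0145  0.0137 -0.0179]
```

Request:
carry_out([
  {"x":0.012,"y":-0.002,"z":0.04,"wx":0.014,"wy":0.014,"wz":-0.015,"hand":0.42},
  {"x":0.008,"y":-0.001,"z":0.04,"wx":0,"wy":0,"wz":0,"hand":0.42},
  {"x":0.003,"y":0,"z":0.03,"wx":0.003,"wy":0.003,"wz":0,"hand":0.42},
  {"x":0,"y":0,"z":0,"wx":0,"wy":0,"wz":0,"hand":0.42},
])

```text
time: 6.55
ee_pos: [0.4549, -0.2602, 0.0973]
tool_rot: [-2.077, -2.349, -0.001]
wrist_force: [0.3, 0.2, 0.2]
gripper_width: 0.423
```

```bash
python3 -c "
from h import *
rim(188,.073)"
```

```text
t 6.55 pos [ 0.4549 -0.2602  0.0973] yaw 97.0 w 0.423 F [0.3 0.2 0.2] q6 -0.79
polar r 0.0703 th 184.3
shift [-0.0094  0.0006  0.0485] turn [-0.0026 -0.0034 -0.0107]
```

Request:
carry_out([
  {"x":-0.005,"y":0,"z":0.025,"wx":-0.002,"wy":-0.003,"wz":-0.01,"hand":0.42},
  {"x":0,"y":0,"z":0.025,"wx":0,"wy":0,"wz":0,"hand":0.42},
  {"x":0,"y":0,"z":0.01,"wx":0,"wy":0,"wz":0,"hand":0.42},
  {"x":0,"y":0,"z":0,"wx":0,"wy":0,"wz":0,"hand":0.42},
])

```text
time: 6.95
ee_pos: [0.4556, -0.2622, 0.0672]
tool_rot: [-2.066, -2.364, -0.001]
wrist_force: [-0.2, 1.0, -1.0]
gripper_width: 0.423
```

```bash
python3 -c "
from h import *
rim(188,.073)"
```

```text
t 6.95 pos [ 0.4556 -0.2622  0.0672] yaw 97.7 w 0.423 F [-0.2  1.  -1. ] q6 -0.8
polar r 0.0698 th 185.9
shift [-0.0051 -0.0006 -0.0115] turn [-0.0005 -0.001  -0.0034]
```

Request:
carry_out([
  {"x":0,"y":0,"z":-0.01,"wx":0,"wy":0,"wz":0,"hand":0},
  {"x":0,"y":0,"z":0,"wx":0,"wy":0,"wz":0,"hand":0},
  {"x":0,"y":0,"z":0,"wx":0,"wy":0,"wz":0,"hand":0},
  {"x":0,"y":0,"z":0,"wx":0,"wy":0,"wz":0,"hand":0},
  {"x":0,"y":0,"z":0,"wx":0,"wy":0,"wz":0,"hand":0},
  {"x":0,"y":0,"z":0,"wx":0,"wy":0,"wz":0,"hand":0},
])

```text
time: 7.55
ee_pos: [0.455, -0.2633, 0.0737]
tool_rot: [-2.068, -2.364, 0.003]
wrist_force: [0.8, 0.6, -2.2]
gripper_width: 0.167
```

```bash
python3 -c "
from h import *
rim(188,.073)"
```

```text
t 7.55 pos [ 0.455  -0.2633  0.0737] yaw 97.7 w 0.167 F [ 0.8  0.6 -2.2] q6 -0.8
polar r 0.0705 th 186.7
shift [-0.0031  0.001   0.0015] turn [-0.0012  0.0002 -0.0039]
```

Width 0.167 is about 15–16 mm, so the rim is gripped. First stroke, 186.7° → 130°.

Request:
carry_out([
  {"x":0.016,"y":0.001,"z":0,"wx":0,"wy":0,"wz":0.072,"hand":0},
  {"x":0.016,"y":0.001,"z":0,"wx":0,"wy":0,"wz":0.072,"hand":0},
  {"x":0.016,"y":0.001,"z":0,"wx":0,"wy":0,"wz":0.072,"hand":0},
  {"x":0.016,"y":0.001,"z":0,"wx":0,"wy":0,"wz":0.072,"hand":0},
])

```text
time: 7.95
ee_pos: [0.4582, -0.2318, 0.0738]
tool_rot: [2.56, 1.82, -0.004]
wrist_force: [-0.1, -0.2, -2.1]
gripper_width: 0.168
```

```bash
python3 -c "
from h import *
rim(130,.073)"
```

```text
t 7.95 pos [ 0.4582 -0.2318  0.0738] yaw 70.8 w 0.168 F [-0.1 -0.2 -2.1] q6 -0.28
polar r 0.0707 th 160.8
shift [0.0717 0.0212 0.0014] turn [-0.0005  0.0014  0.3425]
```

Request:
carry_out([
  {"x":0.016,"y":0.001,"z":0,"wx":0,"wy":0,"wz":0.072,"hand":0},
  {"x":0.016,"y":0.001,"z":0,"wx":0,"wy":0,"wz":0.072,"hand":0},
  {"x":0.016,"y":0.001,"z":0,"wx":0,"wy":0,"wz":0.072,"hand":0},
  {"x":0.016,"y":0.001,"z":0,"wx":0,"wy":0,"wz":0.072,"hand":0},
  {"x":0.008,"y":0,"z":0,"wx":0,"wy":0,"wz":0.036,"hand":0},
  {"x":0,"y":0,"z":0,"wx":0,"wy":0,"wz":0,"hand":0.42},
  {"x":0,"y":0,"z":0,"wx":0,"wy":0,"wz":0,"hand":0.42},
  {"x":0,"y":0,"z":0,"wx":0,"wy":0,"wz":0,"hand":0.42},
  {"x":0,"y":0,"z":0,"wx":0,"wy":0,"wz":0,"hand":0.42},
])

```text
time: 8.85
ee_pos: [0.4803, -0.2017, 0.0745]
tool_rot: [2.943, 1.088, -0.001]
wrist_force: [0.2, -0.4, -0.2]
gripper_width: 0.414
```

```bash
python3 -c "
from h import *
rim(130,.073)"
```

```text
t 8.85 pos [ 0.4803 -0.2017  0.0745] yaw 40.6 w 0.414 F [ 0.2 -0.4 -0.2] q6 0.32
polar r 0.0695 th 130.0
shift [ 0.     -0.0009  0.0029] turn [0.0024 0.0014 0.0066]
```

Request:
carry_out([
  {"x":0,"y":0,"z":-0.09,"wx":0,"wy":0,"wz":0,"hand":0.42},
  {"x":0,"y":0,"z":-0.06,"wx":0,"wy":0,"wz":0,"hand":0.42},
  {"x":-0.0195,"y":0.0014,"z":0,"wx":0,"wy":0,"wz":-0.09,"hand":0.42},
  {"x":-0.0195,"y":0.0014,"z":0,"wx":0,"wy":0,"wz":-0.09,"hand":0.42},
  {"x":-0.0195,"y":0.0014,"z":0,"wx":0,"wy":0,"wz":-0.09,"hand":0.42},
  {"x":-0.0195,"y":0.0014,"z":0,"wx":0,"wy":0,"wz":-0.09,"hand":0.42},
  {"x":-0.0195,"y":0.0014,"z":0,"wx":0,"wy":0,"wz":-0.09,"hand":0.42},
  {"x":-0.0195,"y":0.0014,"z":0,"wx":0,"wy":0,"wz":-0.09,"hand":0.42},
  {"x":-0.0195,"y":0.0014,"z":0,"wx":0,"wy":0,"wz":-0.09,"hand":0.42},
  {"x":-0.0195,"y":0.0014,"z":0,"wx":0,"wy":0,"wz":-0.09,"hand":0.42},
  {"x":-0.0195,"y":0.0014,"z":0,"wx":0,"wy":0,"wz":-0.09,"hand":0.42},
  {"x":-0.0195,"y":0.0014,"z":0,"wx":0,"wy":0,"wz":-0.09,"hand":0.42},
])

```text
time: 10.05
ee_pos: [0.4667, -0.2945, 0.1549]
tool_rot: [1.446, 2.783, -0.006]
wrist_force: [0.9, 0.5, -0.6]
gripper_width: 0.418
```

```bash
python3 -c "
from h import *
rim(220,.10)"
```

```text
t 10.05 pos [ 0.4667 -0.2945  0.1549] yaw 125.1 w 0.418 F [ 0.9  0.5 -0.6] q6 -1.31
polar r 0.0704 th 214.1
shift [-0.0137  0.0014  0.1098] turn [-0.0006  0.0041 -0.0547]
```

Request:
carry_out([
  {"x":-0.013,"y":0.001,"z":0.01,"wx":0,"wy":0.004,"wz":-0.055,"hand":0.42},
  {"x":0,"y":0,"z":0.05,"wx":0,"wy":0,"wz":0,"hand":0.42},
  {"x":0,"y":0,"z":0.04,"wx":0,"wy":0,"wz":0,"hand":0.42},
  {"x":0,"y":0,"z":0,"wx":0,"wy":0,"wz":0,"hand":0.42},
])

```text
time: 10.45
ee_pos: [0.4716, -0.3026, 0.1046]
tool_rot: [1.314, 2.85, -0.003]
wrist_force: [-1.0, -0.4, 0.6]
gripper_width: 0.416
```

```bash
python3 -c "
from h import *
rim(220,.073)"
```

```text
t 10.45 pos [ 0.4716 -0.3026  0.1046] yaw 130.5 w 0.416 F [-1.  -0.4  0.6] q6 -1.41
polar r 0.0715 th 221.7
shift [0.0044 0.003  0.0631] turn [-0.0002  0.0024  0.0057]
```

Request:
carry_out([
  {"x":0.003,"y":0.002,"z":0.03,"wx":0,"wy":0.002,"wz":0.005,"hand":0.42},
  {"x":0,"y":0,"z":0.025,"wx":0,"wy":0,"wz":0,"hand":0.42},
  {"x":0,"y":0,"z":0.01,"wx":0,"wy":0,"wz":0,"hand":0.42},
  {"x":0,"y":0,"z":0,"wx":0,"wy":0,"wz":0,"hand":0},
  {"x":0,"y":0,"z":0,"wx":0,"wy":0,"wz":0,"hand":0},
  {"x":0,"y":0,"z":0,"wx":0,"wy":0,"wz":0,"hand":0},
  {"x":0,"y":0,"z":0,"wx":0,"wy":0,"wz":0,"hand":0},
  {"x":0,"y":0,"z":0,"wx":0,"wy":0,"wz":0,"hand":0},
  {"x":0,"y":0,"z":0,"wx":0,"wy":0,"wz":0,"hand":0},
])

```text
time: 11.35
ee_pos: [0.473, -0.3015, 0.0749]
tool_rot: [1.321, 2.845, -0.001]
wrist_force: [0.4, 0.3, -3.1]
gripper_width: 0.165
```

```bash
python3 -c "
from h import *
rim(130,.073)"
```

```text
t 11.35 pos [ 0.473  -0.3015  0.0749] yaw 130.2 w 0.165 F [ 0.4  0.3 -3.1] q6 -1.41
polar r 0.0697 th 221.8
shift [0.1439 0.1399 0.0032] turn [0.003  0.0017 1.0021]
```

Request:
carry_out([
  {"x":0.016,"y":0.001,"z":0,"wx":0,"wy":0,"wz":0.072,"hand":0},
  {"x":0.016,"y":0.001,"z":0,"wx":0,"wy":0,"wz":0.072,"hand":0},
  {"x":0.016,"y":0.001,"z":0,"wx":0,"wy":0,"wz":0.072,"hand":0},
  {"x":0.016,"y":0.001,"z":0,"wx":0,"wy":0,"wz":0.072,"hand":0},
  {"x":0.016,"y":0.001,"z":0,"wx":0,"wy":0,"wz":0.072,"hand":0},
  {"x":0.016,"y":0.001,"z":0,"wx":0,"wy":0,"wz":0.072,"hand":0},
  {"x":0.016,"y":0.001,"z":0,"wx":0,"wy":0,"wz":0.072,"hand":0},
  {"x":0.016,"y":0.001,"z":0,"wx":0,"wy":0,"wz":0.072,"hand":0},
])

```text
time: 12.15
ee_pos: [0.4558, -0.2415, 0.0748]
tool_rot: [2.465, 1.941, -0.005]
wrist_force: [0.9, 0.4, -2.8]
gripper_width: 0.168
```

```bash
python3 -c "
from h import *
rim(130,.073)"
```

```text
t 12.15 pos [ 0.4558 -0.2415  0.0748] yaw 76.4 w 0.168 F [ 0.9  0.4 -2.8] q6 -0.39
polar r 0.0705 th 169.0
shift [0.0894 0.0282 0.0032] turn [0.0018 0.003  0.4046]
```

Request:
carry_out([
  {"x":0.016,"y":0.001,"z":0,"wx":0,"wy":0,"wz":0.07,"hand":0},
  {"x":0.016,"y":0.001,"z":0,"wx":0,"wy":0,"wz":0.07,"hand":0},
  {"x":0.016,"y":0.001,"z":0,"wx":0,"wy":0,"wz":0.07,"hand":0},
  {"x":0.016,"y":0.001,"z":0,"wx":0,"wy":0,"wz":0.07,"hand":0},
  {"x":0.016,"y":0.001,"z":0,"wx":0,"wy":0,"wz":0.07,"hand":0},
  {"x":0.012,"y":0.001,"z":0,"wx":0,"wy":0,"wz":0.05,"hand":0},
  {"x":0,"y":0,"z":0,"wx":0,"wy":0,"wz":0,"hand":0.42},
  {"x":0,"y":0,"z":0,"wx":0,"wy":0,"wz":0,"hand":0.42},
  {"x":0,"y":0,"z":0,"wx":0,"wy":0,"wz":0,"hand":0.42},
  {"x":0,"y":0,"z":0,"wx":0,"wy":0,"wz":0,"hand":0.42},
])

```text
time: 13.15
ee_pos: [0.479, -0.2036, 0.076]
tool_rot: [2.954, 1.049, -0.009]
wrist_force: [0.4, -1.0, 0.0]
gripper_width: 0.41
```

```bash
python3 -c "
from h import *
rim(215,.14)"
```

```text
t 13.15 pos [ 0.479  -0.2036  0.076 ] yaw 39.1 w 0.41 F [ 0.4 -1.   0. ] q6 0.35
polar r 0.069 th 131.8
shift [-0.134   0.1284 -0.1263] turn [-0.0012  0.0061 -0.9545]
```

Request:
carry_out([
  {"x":0,"y":0,"z":-0.09,"wx":0,"wy":0,"wz":0,"hand":0.42},
  {"x":0,"y":0,"z":-0.06,"wx":0,"wy":0,"wz":0,"hand":0.42},
  {"x":-0.0195,"y":0.0014,"z":0,"wx":0,"wy":0,"wz":-0.09,"hand":0.42},
  {"x":-0.0195,"y":0.0014,"z":0,"wx":0,"wy":0,"wz":-0.09,"hand":0.42},
  {"x":-0.0195,"y":0.0014,"z":0,"wx":0,"wy":0,"wz":-0.09,"hand":0.42},
  {"x":-0.0195,"y":0.0014,"z":0,"wx":0,"wy":0,"wz":-0.09,"hand":0.42},
  {"x":-0.0195,"y":0.0014,"z":0,"wx":0,"wy":0,"wz":-0.09,"hand":0.42},
  {"x":-0.0195,"y":0.0014,"z":0,"wx":0,"wy":0,"wz":-0.09,"hand":0.42},
  {"x":-0.0195,"y":0.0014,"z":0,"wx":0,"wy":0,"wz":-0.09,"hand":0.42},
  {"x":-0.0195,"y":0.0014,"z":0,"wx":0,"wy":0,"wz":-0.09,"hand":0.42},
  {"x":-0.0195,"y":0.0014,"z":0,"wx":0,"wy":0,"wz":-0.09,"hand":0.42},
  {"x":-0.0195,"y":0.0014,"z":0,"wx":0,"wy":0,"wz":-0.09,"hand":0.42},
])

```text
time: 14.35
ee_pos: [0.4632, -0.2972, 0.1575]
tool_rot: [1.48, 2.764, -0.016]
wrist_force: [-0.1, 1.1, 0.1]
gripper_width: 0.421
```

Run:
```python
from h import *
import pickle
rim(220,.1)
c=cam('wrist');pickle.dump(c,open('w6.pkl','wb'))
cv2.imwrite('pics/w6.png',cv2.resize(c['image'][0:230,100:540,::-1],(800,418),interpolation=cv2.INTER_CUBIC))
```

```text
t 14.35 pos [ 0.4632 -0.2972  0.1575] yaw 123.7 w 0.421 F [-0.1  1.1  0.1] q6 -1.29
polar r 0.0748 th 214.3
shift [-0.0125  0.0112  0.1151] turn [-0.0044  0.0064 -0.0702]
```

View pics/w6.png

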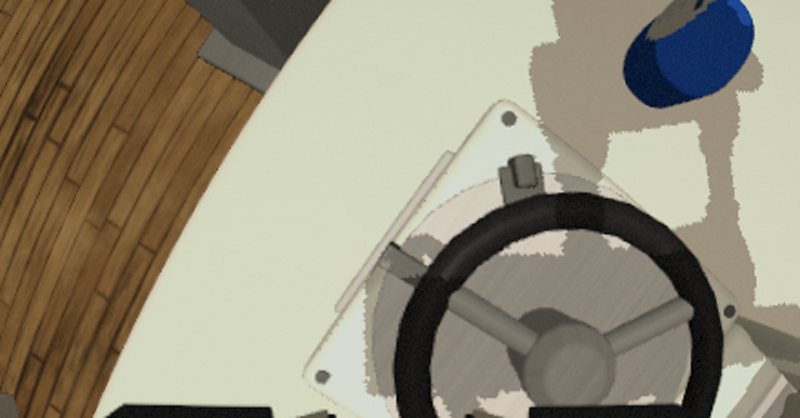

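The pointer tip is at about (398,255), the flag block at about (523,170), and the hub at (570,365), in crop pixels.

Run:
```python
from h import *
import pickle
np.set_printoptions(precision=4,suppress=True)
c=pickle.load(open('w6.pkl','rb'));C=np.array([.525,-.255])
def pol(n,u,v,z):
    p=on(c,100+u*.55,v*.55,z,True);d=p[:2]-C;print(n,p,np.hypot(*d).round(4),np.degrees(np.arctan2(d[1],d[0]))%360)
pol('hub',570,365,.114);pol('ptr',408,264,.105);pol('ptr tip',390,252,.105);pol('spoke1',490,313,.105);pol('spoke2',650,328,.105)
for p in [(523,158),(523,172),(523,186)]: pol('flag',*p,.068)
pol('screw',509,119,.047)
```

```text
hub [ 0.5193 -0.2521  0.114 ] 0.0064 153.46778343889017
ptr [ 0.4399 -0.2565  0.105 ] 0.0851 181.00087501816915
ptr tip [ 0.4311 -0.2565  0.105 ] 0.094 180.8866670682142
spoke1 [ 0.4799 -0.2542  0.105 ] 0.0451 179.00997214379706
spoke2 [ 0.5445 -0.2177  0.105 ] 0.0421 62.38604628827951
flag [ 0.4586 -0.1854  0.068 ] 0.0962 133.65553918367507
flag [ 0.4624 -0.191   0.068 ] 0.0895 134.38339988089527
flag [ 0.4662 -0.1966  0.068 ] 0.0828 135.20880585369756
screw [ 0.4437 -0.1683  0.047 ] 0.1189 133.14999326799057
```

Request:
carry_out([
  {"x":-0.012,"y":0.01,"z":0.01,"wx":-0.004,"wy":0.006,"wz":-0.07,"hand":0.42},
  {"x":0,"y":0,"z":0.05,"wx":0,"wy":0,"wz":0,"hand":0.42},
  {"x":0,"y":0,"z":0.04,"wx":0,"wy":0,"wz":0,"hand":0.42},
  {"x":0,"y":0,"z":0,"wx":0,"wy":0,"wz":0,"hand":0.42},
])

```text
time: 14.8
ee_pos: [0.4716, -0.3024, 0.1073]
tool_rot: [1.324, 2.844, -0.003]
wrist_force: [0.5, 1.3, -0.3]
gripper_width: 0.423
```

```bash
python3 -c "
from h import *
rim(220,.073)"
```

```text
t 14.8 pos [ 0.4716 -0.3024  0.1073] yaw 130.1 w 0.423 F [ 0.5  1.3 -0.3] q6 -1.41
polar r 0.0713 th 221.6
shift [0.0043 0.0026 0.0685] turn [-0.0001  0.003   0.001 ]
```

Request:
carry_out([
  {"x":0.003,"y":0.002,"z":0.035,"wx":0,"wy":0.003,"wz":0,"hand":0.42},
  {"x":0,"y":0,"z":0.027,"wx":0,"wy":0,"wz":0,"hand":0.42},
  {"x":0,"y":0,"z":0.01,"wx":0,"wy":0,"wz":0,"hand":0.42},
  {"x":0,"y":0,"z":0,"wx":0,"wy":0,"wz":0,"hand":0},
  {"x":0,"y":0,"z":0,"wx":0,"wy":0,"wz":0,"hand":0},
  {"x":0,"y":0,"z":0,"wx":0,"wy":0,"wz":0,"hand":0},
  {"x":0,"y":0,"z":0,"wx":0,"wy":0,"wz":0,"hand":0},
  {"x":0,"y":0,"z":0,"wx":0,"wy":0,"wz":0,"hand":0},
  {"x":0,"y":0,"z":0,"wx":0,"wy":0,"wz":0,"hand":0},
])

```text
time: 15.7
ee_pos: [0.4732, -0.3017, 0.0757]
tool_rot: [1.333, 2.838, -0.002]
wrist_force: [0.7, 0.7, -2.7]
gripper_width: 0.169
```

```bash
python3 -c "
from h import *
rim(174,.073)"
```

```text
t 15.7 pos [ 0.4732 -0.3017  0.0757] yaw 129.7 w 0.169 F [ 0.7  0.7 -2.7] q6 -1.4
polar r 0.0697 th 222.0
shift [0.1058 0.0416 0.0049] turn [0.0023 0.0034 0.5078]
```

Request:
carry_out([
  {"x":0.016,"y":0.001,"z":0,"wx":0,"wy":0,"wz":0.072,"hand":0},
  {"x":0.016,"y":0.001,"z":0,"wx":0,"wy":0,"wz":0.072,"hand":0},
  {"x":0.016,"y":0.001,"z":0,"wx":0,"wy":0,"wz":0.072,"hand":0},
  {"x":0.016,"y":0.001,"z":0,"wx":0,"wy":0,"wz":0.072,"hand":0},
  {"x":0.016,"y":0.001,"z":0,"wx":0,"wy":0,"wz":0.072,"hand":0},
  {"x":0.016,"y":0.001,"z":0,"wx":0,"wy":0,"wz":0.072,"hand":0},
  {"x":0.016,"y":0.001,"z":0,"wx":0,"wy":0,"wz":0.072,"hand":0},
  {"x":0,"y":0,"z":0,"wx":0,"wy":0,"wz":0,"hand":0},
])

```text
time: 16.5
ee_pos: [0.4547, -0.2489, 0.0757]
tool_rot: [2.357, 2.071, -0.006]
wrist_force: [2.8, 1.8, -4.3]
gripper_width: 0.166
```

Run:
```python
from h import *
import pickle
rim(170,.073)
c=cam('wrist');pickle.dump(c,open('w7.pkl','wb'))
C=(.525,-.255)
im=c['image'][:,:,::-1].copy()
s=im[60:230,120:440];o=cv2.resize(s,(800,425),interpolation=cv2.INTER_CUBIC)
def mk(p,col):
    u,v=proj(c,p,True);cv2.circle(o,(int((u-120)*2.5),int((v-60)*2.5)),3,col,-1)
for t in (134,):
    a=np.radians(t);
    for r in (.03,.045,.06,.09): mk((C[0]+r*np.cos(a),C[1]+r*np.sin(a),.105),(0,0,255))
    for r in (.084,.09,.098): mk((C[0]+r*np.cos(a),C[1]+r*np.sin(a),.068),(255,0,255))
cv2.imwrite('pics/w7.png',o)
```

```text
t 16.5 pos [ 0.4547 -0.2489  0.0757] yaw 82.6 w 0.166 F [ 2.8  1.8 -4.3] q6 -0.51
polar r 0.0705 th 175.0
shift [0.0124 0.0011 0.0054] turn [0.0004 0.0036 0.029 ]
```

View pics/w7.png

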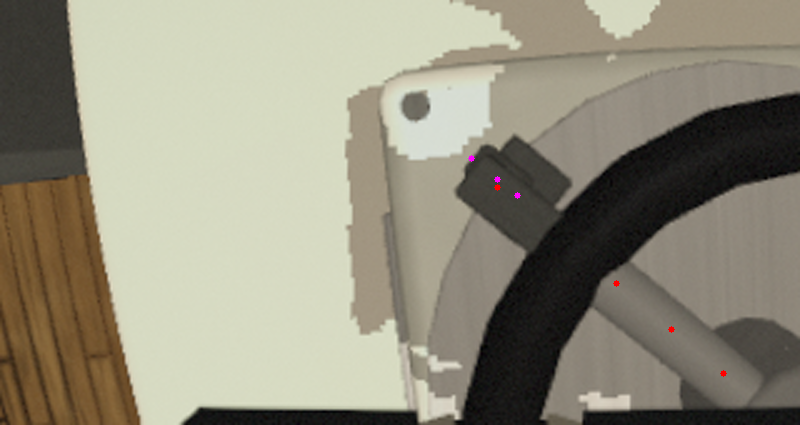

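The pointer tongue is at about (458,190)–(490,150) with the flag's right edge showing behind it at (515,137)–(571,185). It looks nearly over the flag, a few degrees short. Numbers next.

Run:
```python
from h import *
import pickle
np.set_printoptions(precision=4,suppress=True)
c=pickle.load(open('w7.pkl','rb'));C=np.array([.525,-.255])
im=c['image']
def pol(n,u,v,z):
    p=on(c,120+u/2.5,60+v/2.5,z,True);d=p[:2]-C;a=np.arctan2(d[1],d[0]);print(n,p,np.hypot(*d).round(4),(np.degrees(a)%360).round(1),'lateral vs134 mm',(1e3*np.hypot(*d)*np.sin(a-np.radians(134))).round(1))
for z in(.1,.105): pol('ptr left edge',490,215,z);pol('ptr right edge',520,178,z);pol('ptr left tip',458,190,z)
for z in (.105,): pol('spokeL',590,305,z);pol('spokeR',630,265,z);pol('spoke c',672,335,z)
for p in [(515,137),(571,185),(543,161)]: pol('flagR',*p,.068)
pol('flagR lowz',571,185,.052)
pol('screw',415,106,.047)
pol('flag other',490,150,.068)
for p in [(800,95),(800,170)]: pol('rim',*p,.105)
```

```text
ptr left edge [ 0.4602 -0.1958  0.1   ] 0.0878 137.6 lateral vs134 mm 5.5
ptr right edge [ 0.4671 -0.1892  0.1   ] 0.0877 131.4 lateral vs134 mm -4.0
ptr left tip [ 0.4545 -0.19    0.1   ] 0.0959 137.3 lateral vs134 mm 5.5
ptr left edge [ 0.4603 -0.1954  0.105 ] 0.088 137.3 lateral vs134 mm 5.1
ptr right edge [ 0.467 -0.189  0.105] 0.0879 131.3 lateral vs134 mm -4.1
ptr left tip [ 0.4548 -0.1897  0.105 ] 0.0958 137.1 lateral vs134 mm 5.1
spokeL [ 0.4777 -0.2155  0.105 ] 0.0616 140.2 lateral vs134 mm 6.6
spokeR [ 0.4864 -0.2085  0.105 ] 0.0604 129.7 lateral vs134 mm -4.6
spoke c [ 0.4937 -0.2238  0.105 ] 0.0442 135.0 lateral vs134 mm 0.8
flagR [ 0.4678 -0.1806  0.068 ] 0.0938 127.5 lateral vs134 mm -10.6
flagR [ 0.4797 -0.1937  0.068 ] 0.0762 126.4 lateral vs134 mm -10.0
flagR [ 0.4737 -0.1872  0.068 ] 0.085 127.1 lateral vs134 mm -10.3
flagR lowz [ 0.4811 -0.1947  0.052 ] 0.0746 126.0 lateral vs134 mm -10.3
screw [ 0.4431 -0.1685  0.047 ] 0.1192 133.4 lateral vs134 mm -1.2
flag other [ 0.4615 -0.1829  0.068 ] 0.096 131.4 lateral vs134 mm -4.4
rim [ 0.5251 -0.1777  0.105 ] 0.0773 89.9 lateral vs134 mm -53.8
rim [ 0.5236 -0.1929  0.105 ] 0.0621 91.3 lateral vs134 mm -42.1
```

Run:
```python
from h import *
import pickle
for f in('w3.pkl',):
    im=pickle.load(open(f,'rb'))['image']
    # flag near (269,145)
    for v in range(134,156): print(v,''.join('%x'%(x//16) for x in im[v,256:284].max(1)))
im=pickle.load(open('w7.pkl','rb'))['image']
print()
for v in range(112,150): print(v,' '.join('%3d'%x for x in im[v,300:352].max(1)))
```

```text
134 accccccccb711222221137888889
135 bccccccccb712222221115788888
136 cccccccccca31112222213688888
137 ccccccccccb72112221111578888
138 cccccccccccb2112221211368888
139 ccccccccba983212222111158888
140 cccccccca7653111222111136888
141 cccccccc97543112222221125888
142 cccccccb97433221122222124688
143 cccccccc95334421222221112477
144 cccccccc95556631112221121147
145 ccccccca65565642112232211105
146 ccccccc855556653122232221112
147 ccccccc865556553112222221111
148 cccccccb86655454321222222211
149 cccccccc96678466543112222212
150 cccccccca98ac666777121222221
151 8cccccccccccc969abb321122222
152 5accccccccccccacccb911222332
153 69cccccccccccccccccb63112232
154 7bcccccccccccccccccca7312223
155 acccccccccccccccccccca621222

112 221 220 221 220 221 222 221 220 220 221 220 220 221 182 166 168 168 167 168 168 167 168 168 170 167 170 169 170 170 169 169 169 169 169 169 170 164 147 134 138 143 147 147 148 144 144 146 149 148 150 151 150
113 221 221 222 220 221 221 221 221 220 221 221 222 221 182 166 168 168 168 168 168 168 169 169 168 168 142 150 163 169 169 169 169 169 170 169 163 148 129 134 1
[... 6982 characters left out ...]
  64  67  67  66  67  65  67  62  49  32  12  21  23  15  23  20
147 170 169 169 170 170 168 167 152 134 136 143 147 144 104  69  56  61  68  65  66  67  64  63  62  65  67  67  68  64  67  68  69  66  65  65  65  63  65  64  68  63  70  67  49  32  25  20  17  21  21  19  21
148 168 169 167 168 171 168 167 134 135 139 144 145 147 141 120  86  51  60  65  67  69  65  66  67  64  65  65  68  66  66  69  68  71  66  66  64  64  66  67  68  67  64  51  34  22  22  21  15  20  19  19  22
149 168 168 168 167 167 164 154 130 137 143 142 146 146 148 143 123  94  67  60  61  66  65  67  70  64  64  66  66  67  64  68  67  66  68  66  66  62  66  69  68  62  49  31  20  25  13  24  20  20  24  21  23
```

The pointer centre is at lateral +0.6 mm and the flag's visible edges are consistent with 134°, so the pointer is on the flag within 1–2 mm (tolerance 11). I'll release, lift straight up, and locate the yellow look-alike for the treadle approach.

Request:
carry_out([
  {"x":0,"y":0,"z":0,"wx":0,"wy":0,"wz":0,"hand":0.42},
  {"x":0,"y":0,"z":0,"wx":0,"wy":0,"wz":0,"hand":0.42},
  {"x":0,"y":0,"z":0,"wx":0,"wy":0,"wz":0,"hand":0.42},
  {"x":0,"y":0,"z":0,"wx":0,"wy":0,"wz":0,"hand":0.42},
  {"x":0,"y":0,"z":-0.06,"wx":0,"wy":0,"wz":0,"hand":0.42},
  {"x":0,"y":0,"z":-0.08,"wx":0,"wy":0,"wz":0,"hand":0},
  {"x":0,"y":0,"z":-0.1,"wx":0,"wy":0,"wz":0,"hand":0},
  {"x":0,"y":0,"z":-0.1,"wx":0,"wy":0,"wz":0,"hand":0},
  {"x":0,"y":0,"z":-0.1,"wx":0,"wy":0,"wz":0,"hand":0},
  {"x":0,"y":0,"z":0,"wx":0,"wy":0,"wz":0,"hand":0},
])

```text
time: 17.55
ee_pos: [0.4538, -0.2509, 0.3032]
tool_rot: [2.345, 2.082, -0.01]
wrist_force: [-0.5, -0.8, 0.1]
gripper_width: 0.036
```

Run:
```python
from h import *
import pickle
np.set_printoptions(precision=3,suppress=True)
c=pickle.load(open('w3.pkl','rb'))
g=lambda u,v,z:on(c,u/2+80,v/2,z,True)
print('ycap',g(118,332,.211),'ybody',g(165,350,.1),g(245,290,0),g(205,272,0))
goal((.470,.127,.27),90)
# pointer check from this higher view
w=cam('wrist');pickle.dump(w,open('w8.pkl','wb'));cv2.imwrite('pics/w8.png',w['image'][:,:,::-1])
for p in [(.462,-.19,.105),(.462,-.19,.068),(.525,-.255,.114),(.470,.127,.06),(.508,.138,.012),(.441,.119,.06)]:print(p,proj(w,p,True))
```

```text
ycap [ 0.409 -0.041  0.211] ybody [ 0.371 -0.025  0.1  ] [ 0.422 -0.051  0.   ] [ 0.429 -0.004  0.   ]
t 17.55 pos [ 0.454 -0.251  0.303] yaw 83.2 w 0.036 F [-0.5 -0.8  0.1] q6 -0.53
polar r 0.0713 th 176.7
shift [ 0.755 -0.057  0.06 ] turn [-0.     0.005 -0.076]
(0.462, -0.19, 0.105) (np.float64(320.1653240023284), np.float64(123.03274102655004))
(0.462, -0.19, 0.068) (np.float64(320.13624189993834), np.float64(122.5959143302626))
(0.525, -0.255, 0.114) (np.float64(377.8036455593811), np.float64(171.02060514541884))
(0.47, 0.127, 0.06) (np.float64(300.1407114100158), np.float64(-77.62928434104842))
(0.508, 0.138, 0.012) (np.float64(324.36012438106087), np.float64(-69.27146393245388))
(0.441, 0.119, 0.06) (np.float64(281.12964717178886), np.float64(-71.24498537866432))
```

This view is directly above the flag (pointer and flag points both project to (320,123)), so it gives a check without parallax. I'll print the patch.

Run:
```python
from h import *
import pickle
w=pickle.load(open('w8.pkl','rb'));im=w['image']
for v in range(106,140): print(v,' '.join('%3d'%x for x in im[v,304:340].max(1)))
```

```text
106 182 180 201 215 221 221 221 221 222 221 194 171 171 171 170 171 170 170 170 172 173 173 171 170 170 171 171 170 169 169 172 171 171 171 171 165
107 112 110 125 195 217 222 222 221 221 221 193 172 172 171 172 171 172 171 171 172 170 173 171 169 170 171 169 170 169 171 170 172 170 165 164 142
108 112 111 111 154 203 222 221 220 222 221 194 171 171 172 172 170 170 170 171 170 171 171 170 171 170 170 170 171 170 170 170 169 163 132 126 145
109 113 112 114 151 200 222 222 221 221 221 193 170 172 171 170 170 170 169 170 169 171 169 170 170 171 170 170 170 170 172 170 162 146 145 148 151
110 113 111 112 178 210 221 222 222 221 222 193 171 170 171 170 170 169 169 169 172 171 170 171 172 171 170 170 170 170 170 165 154 149 146 149 151
111 134 139 138 202 219 221 221 221 221 221 192 170 171 170 170 169 168 170 168 169 171 171 171 170 170 170 171 170 158 145 145 151 153 148 150 150
112 203 204 206 217 221 221 221 221 221 221 214 193 170 170 169 168 169 169 169 170 170 172 170 170 170 171 168 151 141 142 146 151 150 149 146 148
113 221 222 221 222 221 221 222 222 221 221 221 202 170 169 169 
[... 3231 characters left out ...]
 206 212 214 215 215 214 215 215 214 210 193  94  44  18  19  17  24  24  36  35  29  28  25  24  24  21  19
136 222 222 221 222 221 222 221 218 193 212 214 215 216 214 215 214 214 215 208 182  59  26  24  22  16  26  29  30  30  28  25  25  24  22  53  79
137 222 222 221 221 222 222 218 208 205 215 215 215 215 215 214 215 214 215 198 136  23  19  26  23  22  25  25  29  28  24  24  27  29  72  95 113
138 222 221 222 221 222 221 212 195 214 215 214 214 216 215 215 214 215 209 181  63  20  26  26  23  27  25  30  22  26  15  28  30  33 105 123 124
139 222 222 222 221 222 220 207 195 214 215 214 215 213 215 214 214 215 195 144  21  26  26  25  28  33  38  33  22  25  29  24  45  84 133 144 144
```

Request:
carry_out([
  {"x":0.08,"y":-0.006,"z":0,"wx":0,"wy":0,"wz":-0.03,"hand":0},
  {"x":0.08,"y":-0.006,"z":0,"wx":0,"wy":0,"wz":-0.03,"hand":0},
  {"x":0.08,"y":-0.006,"z":0,"wx":0,"wy":0,"wz":-0.02,"hand":0},
  {"x":0.08,"y":-0.006,"z":0,"wx":0,"wy":0,"wz":0,"hand":0},
  {"x":0,"y":0,"z":0,"wx":0,"wy":0,"wz":0,"hand":0},
])

```text
time: 18.1
ee_pos: [0.4459, -0.086, 0.2917]
tool_rot: [-2.205, -2.224, 0.018]
wrist_force: [1.2, -1.5, -0.9]
gripper_width: 0.006
```

Run:
```python
from h import *
import pickle
goal((.470,.127,.27),90)
w=cam('wrist');pickle.dump(w,open('w9.pkl','wb'))
o=w['image'][:230,100:500,::-1].copy();o=cv2.resize(o,(800,460),interpolation=cv2.INTER_CUBIC)
for p in [(.470,.127,.06),(.508,.138,.012),(.441,.119,.06)]:
    u,v=proj(w,p,True);print(u,v);cv2.circle(o,(int((u-100)*2),int(v*2)),3,(0,0,255),-1)
cv2.imwrite('pics/w9.png',o)
```

```text
t 18.1 pos [ 0.4459 -0.086   0.2917] yaw 90.5 w 0.006 F [ 1.2 -1.5 -0.9] q6 -0.36
polar r 0.1866 th 115.1
shift [0.4255 0.0525 0.0423] turn [-0.0097  0.0006  0.0054]
341.7053882002726 14.415788987461383
365.4810368957501 19.135751307183682
319.82864830296256 19.442335467781533
```

View pics/w9.png

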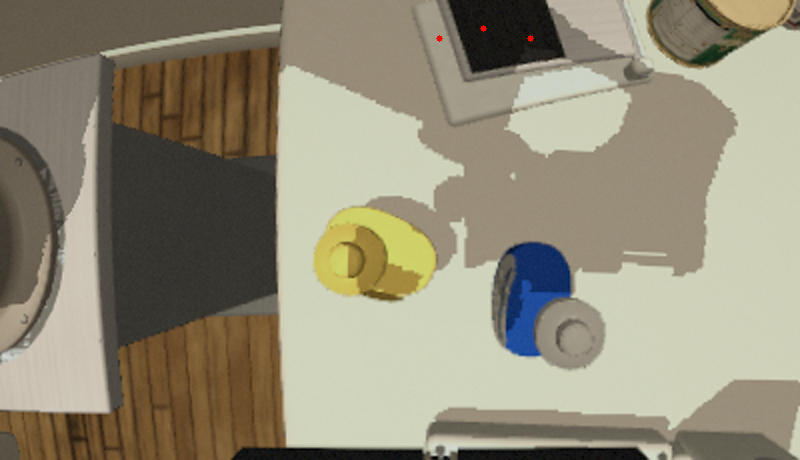

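The view shows the red target dots on the black pad, with soap and yellow bottle clear. The patch shows a wider clamp around the flag, so before pressing I'll double-check the flag's centre from its clamp edges in the earlier unobstructed view.

Run:
```python
from h import *
import pickle
C=np.array([.525,-.255])
def pol(c,n,u,v,z):
    p=on(c,u,v,z,True);d=p[:2]-C;a=np.arctan2(d[1],d[0]);print(n,np.hypot(*d).round(4),(np.degrees(a)%360).round(1),'lat134 mm',(1e3*np.hypot(*d)*np.sin(a-np.radians(134))).round(1))
c=pickle.load(open('w6.pkl','rb'));im=c['image']
for v in range(80,116,1): print(v,' '.join('%3d'%x for x in im[v,368:404].max(1)))
for z in(.055,.068):
  for p in [(374.5,105),(399,105)]: pol(c,'clamp w6',*p,z)
pol(c,'w6 hubC proj',*proj(c,(*C,.114),True),.114)
print(proj(c,(*C,.114),True))
w=pickle.load(open('w8.pkl','rb'))
for n,u,v,z in [('ptr left',316,127,.105),('ptr left',319,130.5,.105),('ptr R?',321,121,.105),('clampR',324,115.5,.055),('clampR',331,121.5,.055),('flag R?',323,121,.068)]: pol(w,n,u,v,z)
```

```text
80 219 217 218 218 218 218 218 218 218 219 218 218 219 218 218 218 218 218 218 218 217 218 219 217 218 217 217 217 218 218 218 218 218 218 200 166
81 219 219 217 218 219 218 218 218 217 218 218 218 218 218 218 218 218 219 219 218 218 218 218 218 218 218 218 218 218 217 219 217 218 217 204 169
82 217 218 219 218 218 219 218 218 219 217 218 218 218 218 218 218 219 218 218 217 218 219 218 218 218 218 218 218 218 218 218 219 217 218 215 193
83 218 218 218 218 218 218 218 218 218 218 219 218 219 218 218 218 218 218 218 218 217 216 211 219 219 218 217 217 217 218 218 218 218 218 218 215
84 218 219 218 217 218 218 218 218 218 217 218 218 218 219 218 219 207 197 194 196 195 192 176 206 212 215 217 218 218 218 219 217 218 219 219 217
85 218 218 218 217 218 219 219 218 219 218 217 218 217 218 190 177 163 139 129 126 105  88  89  91 146 162 206 218 218 217 218 218 218 218 218 218
86 218 218 217 219 219 218 219 218 219 218 218 215 179 169 127  97  97 101 103 100 101  99 101  97  89 152 167 202 218 217 218 219 219 219 218 219
87 219 218 218 218 218 219 218 219 218 218 213 179 111  74  55  85 107 
[... 3971 characters left out ...]
  29  32  32  30  31  34  34  35  38  33  29  34  35  37  41  40  41  46  39  45  39  43
115 212 199 158 135  90  47  27  25  24  30  29  30  35  30  28  30  36  31  34  35  37  35  36  35  37  41  41  48  44  47  45  44  42  45  42  48
clamp w6 0.0831 141.9 lat134 mm 11.4
clamp w6 0.0799 125.9 lat134 mm -11.3
clamp w6 0.0832 143.5 lat134 mm 13.7
clamp w6 0.0795 128.2 lat134 mm -8.0
w6 hubC proj 0.0 208.1 lat134 mm 0.0
(np.float64(416.7895307018275), np.float64(207.66137956191054))
ptr left 0.0916 138.4 lat134 mm 7.1
ptr left 0.0862 139.4 lat134 mm 8.1
ptr R? 0.0913 132.5 lat134 mm -2.4
clampR 0.0931 127.5 lat134 mm -10.6
clampR 0.0805 126.7 lat134 mm -10.3
flag R? 0.089 131.5 lat134 mm -3.9
```

In every view the flag structure spans about ±11 mm around 134°, and the pointer centre lies within 1–4 mm of it, so it's inside the 11 mm tolerance. The pad target agrees with the picture. Moving over the treadle.

Request:
carry_out([
  {"x":0.08,"y":0.01,"z":0,"wx":-0.005,"wy":0,"wz":0,"hand":0},
  {"x":0.08,"y":0.01,"z":0,"wx":-0.005,"wy":0,"wz":0,"hand":0},
  {"x":0.08,"y":0.01,"z":0,"wx":0,"wy":0,"wz":0,"hand":0},
  {"x":0.08,"y":0.01,"z":0,"wx":0,"wy":0,"wz":0,"hand":0},
  {"x":0.08,"y":0.01,"z":0,"wx":0,"wy":0,"wz":0,"hand":0},
  {"x":0,"y":0,"z":0,"wx":0,"wy":0,"wz":0,"hand":0},
])

```text
time: 18.75
ee_pos: [0.472, 0.1112, 0.2835]
tool_rot: [-2.222, -2.217, 0.015]
wrist_force: [0.3, -0.3, 0.8]
gripper_width: 0.006
```

Run:
```python
from h import *
import pickle
goal((.470,.127,.12),90)
a=pickle.load(open('w9.pkl','rb'));b=a['image']
# pad mask in w3 (dark), cast at plate height, to confirm press point
c=pickle.load(open('w3.pkl','rb'));m=(c['image'].max(2)<70).astype(np.uint8);m[:, :100]=0;m[:70]=0;m[125:]=0;m[:,140:]=0
k,l,st,ce=cv2.connectedComponentsWithStats(m);i=1+st[1:,4].argmax();print(st[i],ce[i],on(c,*ce[i],.058,True))
r=cv2.boxPoints(cv2.minAreaRect(np.argwhere(l==i)[:,::-1].astype(np.float32)));print([on(c,*p,.058,True)[:2].round(3) for p in r])
```

```text
t 18.75 pos [0.472  0.1112 0.2835] yaw 89.9 w 0.006 F [ 0.3 -0.3  0.8] q6 0.08
polar r 0.37 th 98.2
shift [ 0.0332 -0.0012  0.3268] turn [-0.0055  0.0033 -0.0013]
[106  77  28  38 761] [119.35479632  95.75558476] [0.48428995 0.13163346 0.058     ]
[array([0.443, 0.16 ]), array([0.523, 0.168]), array([0.525, 0.107]), array([0.448, 0.099])]
```

Request:
carry_out([
  {"x":0.03,"y":0,"z":0.08,"wx":-0.005,"wy":0.003,"wz":0,"hand":0},
  {"x":0.003,"y":0,"z":0.09,"wx":0,"wy":0,"wz":0,"hand":0},
  {"x":0,"y":0,"z":0.09,"wx":0,"wy":0,"wz":0,"hand":0},
  {"x":0,"y":0,"z":0.09,"wx":0,"wy":0,"wz":0,"hand":0},
  {"x":0,"y":0,"z":0.03,"wx":0,"wy":0,"wz":0,"hand":0},
  {"x":0,"y":0,"z":0,"wx":0,"wy":0,"wz":0,"hand":0},
])

```text
time: 19.35
ee_pos: [0.4738, 0.1188, 0.083]
tool_rot: [2.225, 2.215, -0.008]
wrist_force: [-0.0, 1.1, 1.0]
gripper_width: 0.008
```

```bash
python3 -c "
from h import *
goal((.470,.128,.045),90)"
```

```text
t 19.35 pos [0.4738 0.1188 0.083 ] yaw 89.7 w 0.008 F [-0.   1.1  1. ] q6 0.1
polar r 0.3773 th 97.8
shift [ 0.0188 -0.0075  0.076 ] turn [-0.0015  0.0033 -0.0031]
```

Request:
carry_out([
  {"x":0.016,"y":-0.005,"z":0.03,"wx":0,"wy":0.003,"wz":0,"hand":0},
  {"x":0.002,"y":0,"z":0.025,"wx":0,"wy":0,"wz":0,"hand":0},
  {"x":0,"y":0,"z":0.015,"wx":0,"wy":0,"wz":0,"hand":0},
  {"x":0,"y":0,"z":0,"wx":0,"wy":0,"wz":0,"hand":0},
])

```text
time: 19.75
ee_pos: [0.4737, 0.123, 0.048]
tool_rot: [2.231, 2.211, -0.003]
wrist_force: [0.0, -0.2, 0.2]
gripper_width: -0.003
```

Request:
carry_out([
  {"x":0,"y":0,"z":0.012,"wx":0,"wy":0,"wz":0,"hand":0},
])

```text
time: 19.85
ee_pos: [0.4749, 0.1225, 0.043]
tool_rot: [2.231, 2.209, 0.0]
wrist_force: [-0.2, 0.6, 3.8]
gripper_width: 0.005
```

Request:
carry_out([
  {"x":0,"y":0,"z":0.012,"wx":0,"wy":0,"wz":0,"hand":0},
])

```text
time: 19.95
ee_pos: [0.4755, 0.1223, 0.0375]
tool_rot: [2.23, 2.208, 0.002]
wrist_force: [-1.6, 0.9, 4.5]
gripper_width: 0.008
```

Contact at a reported 0.043 matches the pad height of 62 mm plus the 20 mm offset. Pressing on toward about 0.021.

Request:
carry_out([
  {"x":0,"y":0.002,"z":0.012,"wx":0,"wy":0,"wz":0,"hand":0},
  {"x":0,"y":0,"z":0.012,"wx":0,"wy":0,"wz":0,"hand":0},
])

```text
time: 20.15
ee_pos: [0.4768, 0.122, 0.026]
tool_rot: [2.23, 2.208, 0.003]
wrist_force: [-4.0, -2.0, 7.0]
gripper_width: 0.004
```

Request:
carry_out([
  {"x":0,"y":0,"z":0.01,"wx":0,"wy":0,"wz":0,"hand":0},
])

```text
time: 20.25
ee_pos: [0.4762, 0.1219, 0.0211]
tool_rot: [2.23, 2.209, 0.001]
wrist_force: [-4.5, -1.4, 9.4]
gripper_width: -0.0
```

Request:
carry_out([
  {"x":0,"y":0,"z":0.008,"wx":0,"wy":0,"wz":0,"hand":0},
])

```text
time: 20.35
ee_pos: [0.4761, 0.1218, 0.0186]
tool_rot: [2.229, 2.209, 0.001]
wrist_force: [-15.3, -1.9, 52.0]
gripper_width: 0.006
```

On the stop (52 N). Hold gently.

Request:
carry_out([
  {"x":0,"y":0,"z":0.001,"wx":0,"wy":0,"wz":0,"hand":0},
  {"x":0,"y":0,"z":0.001,"wx":0,"wy":0,"wz":0,"hand":0},
  {"x":0,"y":0,"z":0.001,"wx":0,"wy":0,"wz":0,"hand":0},
])

```text
time: 20.65
ee_pos: [0.4762, 0.1218, 0.0209]
tool_rot: [2.226, 2.209, 0.003]
wrist_force: [-2.8, -0.9, 8.9]
gripper_width: 0.006
```

Request:
carry_out([
  {"x":0,"y":0,"z":0.002,"wx":0,"wy":0,"wz":0,"hand":0},
  {"x":0,"y":0,"z":0.002,"wx":0,"wy":0,"wz":0,"hand":0},
  {"x":0,"y":0,"z":0.002,"wx":0,"wy":0,"wz":0,"hand":0},
])

```text
time: 20.95
ee_pos: [0.4762, 0.1218, 0.02]
tool_rot: [2.224, 2.209, 0.004]
wrist_force: [-4.5, -0.2, 11.5]
gripper_width: 0.008
```

Request:
carry_out([
  {"x":0,"y":0,"z":0.003,"wx":0,"wy":0,"wz":0,"hand":0},
  {"x":0,"y":0,"z":0.003,"wx":0,"wy":0,"wz":0,"hand":0},
  {"x":0,"y":0,"z":0.003,"wx":0,"wy":0,"wz":0,"hand":0},
  {"x":0,"y":0,"z":0.003,"wx":0,"wy":0,"wz":0,"hand":0},
  {"x":0,"y":0,"z":0.003,"wx":0,"wy":0,"wz":0,"hand":0},
])

```text
time: 21.45
ee_pos: [0.4762, 0.1218, 0.0197]
tool_rot: [2.22, 2.21, 0.007]
wrist_force: [-5.7, -0.9, 17.9]
gripper_width: 0.006
```

Request:
carry_out([
  {"x":0,"y":0,"z":-0.02,"wx":0,"wy":0,"wz":0,"hand":0},
  {"x":0,"y":0,"z":-0.03,"wx":0,"wy":0,"wz":0,"hand":0},
  {"x":0,"y":0,"z":-0.06,"wx":0,"wy":0,"wz":0,"hand":0},
  {"x":0,"y":0,"z":-0.1,"wx":0,"wy":0,"wz":0,"hand":0},
  {"x":0,"y":0,"z":-0.1,"wx":0,"wy":0,"wz":0,"hand":0},
  {"x":0,"y":0,"z":-0.1,"wx":0,"wy":0,"wz":0,"hand":0},
  {"x":0,"y":0,"z":-0.1,"wx":0,"wy":0,"wz":0,"hand":0},
  {"x":0,"y":0,"z":0,"wx":0,"wy":0,"wz":0,"hand":0},
])

```text
time: 22.25
ee_pos: [0.4757, 0.1229, 0.2828]
tool_rot: [2.214, 2.207, 0.019]
wrist_force: [0.4, -0.5, 0.5]
gripper_width: 0.0
```

Run:
```python
from h import *
import pickle
a=pickle.load(open('c0.pkl','rb'))
goal((.47,.12,.27),90)
# standing things: compare with first pictures at their pixels (scene)
for n in('scene','side'):
    c=cam(n,n+'9.png');d=np.abs(c['image'].astype(int)-a[n]['image']).max(2)>45
    for k,p,h in [('mill',(.437,-.442),.17),('tin',(.612,.149),.11),('soap',(.504,-.08),.2)]:
        u,v=proj(c,(*p,h/2));u,v=int(u),int(v);print(n,k,(u,v),'changed frac',d[v-14:v+14,u-14:u+14].mean().round(3))
    # treadle pad patch
    u,v=map(int,proj(c,(.48,.13,.06)));print('treadle',(u,v),d[v-5:v+6,u-8:u+9].mean().round(3))
    # flag neighbourhood
    u,v=map(int,proj(c,(.4625,-.19,.105)));print('ptr pred px',proj(c,(.4625,-.19,.105)),proj(c,(.4625,-.19,.068)))
    for r in range(v-8,v+18): print(r,' '.join('%3d'%x for x in c['image'][r,u-10:u+12].max(1)))
```

```text
t 22.25 pos [0.4757 0.1229 0.2828] yaw 89.8 w 0.0 F [ 0.4 -0.5  0.5] q6 0.1
polar r 0.3811 th 97.4
shift [-0.0058 -0.0118  0.0255] turn [ 0.0126  0.0014 -0.0021]
scene mill (262, 303) changed frac 0.077
scene tin (324, 179) changed frac 0.25
scene soap (293, 206) changed frac 0.017
treadle (286, 181) 0.139
ptr pred px (np.float64(277.8253325478197), np.float64(227.47609368151177)) (np.float64(278.48587505718075), np.float64(238.1104679760348))
219 156 150 145 134 130 123 124 143 158 160 178 220 232 233 234 237 238 238 233 167 129 158
220 156 152 143 135 129 123 124 145 157 157 164 195 229 238 238 237 237 238 234 182 117 135
221 156 150 143 133 128 122 123 144 158 159 157 163 200 233 238 237 236 238 236 206 118 107
222 156 148 140 133 129 120 124 142 156 158 156 162 200 233 237 237 237 237 239 229 129  99
223 154 148 140 132 127 120 122 146 158 157 165 198 229 237 237 236 237 237 240 234 134 100
224 151 143 138 131 127 121 130 152 158 167 195 227 238 238 238 237 237 238 240 234 133  94
225 151 144 136 129 126 127 143 161 177 182 212 222 231 236 238 238 238 239 236 226 126  76
226 147 
[... 3715 characters left out ...]
  20  17  15   0  33 189 205 198 197 192 193 128  87 113
228 187 189 194 206 114  28  11  19  16  12  16   0 103 205 205 195 190 193 197 195 128  76
229 189 189 197 163  64  16  13  21  19  16   3  40  68 111 140 170 173 168 169 174 171 130
230 190 189 201 145  50   8  19  24  17   7  11  67  71  55 107 197 207 203 203 187 188 187
231 189 168 203 110  23  15  18  24  18   0  34  44  37  24  38  92 129 124 111  99 176 191
232 189 182 165  67  10  19  17  14  10  11  33  38  30  25  21  25  39  67  89  87 102 104
233 194 192 165  65   5  20  21  21   9  48  56  38  25  18  22  63  65  69  59  88  92  94
234 160 187 128  41  13  20  22  22   7  33  67  60  50  65  69  79  46  28  65  93  95  93
```

The treadle was held on its stop and released. The mill and soap patches are unchanged, and the tin patch is now behind the arm. For a final check I'll return to the earlier overhead pose and compare.

Request:
carry_out([
  {"x":-0.06,"y":0,"z":-0.06,"wx":0.01,"wy":0,"wz":0,"hand":0},
  {"x":-0.08,"y":0,"z":-0.06,"wx":0,"wy":0,"wz":0,"hand":0},
  {"x":-0.09,"y":0,"z":-0.03,"wx":0,"wy":0,"wz":0,"hand":0},
  {"x":-0.09,"y":0,"z":-0.03,"wx":0,"wy":0,"wz":0,"hand":0},
  {"x":-0.09,"y":0,"z":-0.02,"wx":0,"wy":0,"wz":0,"hand":0},
  {"x":-0.09,"y":0,"z":0,"wx":0,"wy":0,"wz":0,"hand":0},
  {"x":-0.09,"y":0,"z":0,"wx":0,"wy":0,"wz":0,"hand":0},
  {"x":-0.09,"y":0,"z":0,"wx":0,"wy":0,"wz":0,"hand":0},
  {"x":-0.08,"y":0,"z":0,"wx":0,"wy":0,"wz":0,"hand":0},
  {"x":0,"y":0,"z":0,"wx":0,"wy":0,"wz":0,"hand":0},
])

```text
time: 23.35
ee_pos: [0.4691, -0.2706, 0.356]
tool_rot: [-2.192, -2.197, 0.038]
wrist_force: [0.1, 0.6, -0.2]
gripper_width: 0.004
```

Request:
carry_out([
  {"x":0,"y":0,"z":0,"wx":0,"wy":0,"wz":0.09,"hand":0},
  {"x":0,"y":0,"z":0,"wx":0,"wy":0,"wz":0.09,"hand":0},
  {"x":0,"y":0,"z":0,"wx":0,"wy":0,"wz":0.09,"hand":0},
  {"x":0,"y":0,"z":0,"wx":0,"wy":0,"wz":0.09,"hand":0},
  {"x":0,"y":0,"z":0,"wx":0,"wy":0,"wz":0.09,"hand":0},
  {"x":0,"y":0,"z":0,"wx":0,"wy":0,"wz":0.09,"hand":0},
  {"x":0,"y":0,"z":0,"wx":0,"wy":0,"wz":0.09,"hand":0},
  {"x":0,"y":0,"z":0,"wx":0,"wy":0,"wz":0.09,"hand":0},
  {"x":0,"y":0,"z":0,"wx":0,"wy":0,"wz":0.09,"hand":0},
  {"x":0,"y":0,"z":0,"wx":0,"wy":0,"wz":0,"hand":0},
])

```text
time: 24.35
ee_pos: [0.4664, -0.2644, 0.3321]
tool_rot: [-3.07, -0.387, 0.11]
wrist_force: [1.0, 0.3, -0.2]
gripper_width: 0.004
```

```bash
python3 -c "
from h import *
goal((.461,-.284,.4),16.3)"
```

```text
t 24.35 pos [ 0.4664 -0.2644  0.3321] yaw 14.5 w 0.004 F [ 1.   0.3 -0.2] q6 0.67
polar r 0.0593 th 189.1
shift [-0.0291  0.0279 -0.1358] turn [-0.0348  0.0409 -0.0216]
```

Request:
carry_out([
  {"x":-0.015,"y":0.014,"z":-0.07,"wx":-0.035,"wy":0.04,"wz":-0.02,"hand":0},
  {"x":-0.015,"y":0.014,"z":-0.065,"wx":0,"wy":0,"wz":0,"hand":0},
  {"x":0,"y":0,"z":0,"wx":0,"wy":0,"wz":0,"hand":0},
  {"x":0,"y":0,"z":0,"wx":0,"wy":0,"wz":0,"hand":0},
])

```text
time: 24.75
ee_pos: [0.4583, -0.2812, 0.3944]
tool_rot: [-3.098, -0.47, 0.012]
wrist_force: [0.8, -0.6, 0.3]
gripper_width: 0.008
```

Run:
```python
from h import *
import pickle
goal((.461,-.284,.4),16.3)
b=pickle.load(open('w3.pkl','rb'));c=cam('wrist','wend.png');C=np.array([.525,-.255])
# template match of each thing: world displacement between first and last wrist pictures
def chk(n,p,h=14):
    u,v=proj(b,p,True);u,v=int(u),int(v)
    t=b['image'][max(0,v-h):v+h,max(0,u-h):u+h];r=cv2.matchTemplate(c['image'],t,cv2.TM_CCOEFF_NORMED)
    _,s,_,l=cv2.minMaxLoc(r);q=on(c,l[0]+(u-max(0,u-h)),l[1]+(v-max(0,v-h)),p[2],True);q0=on(b,u,v,p[2],True)
    print(n,'score',round(s,2),'shift mm',((q-q0)[:2]*1e3).round(1))
chk('soapcap',(.504,-.072,.211));chk('milltop',(.437,-.442,.17));chk('tin',(.612,.149,.11));chk('pad',(.48,.13,.06),20);chk('pad corner',(.45,.1,.06),10);chk('screw',(.611,-.175,.047))
for n in('scene',):
    pass
for t in(128,134,140):
    a=np.radians(t);print(t,[tuple(np.round(proj(c,(C[0]+r*np.cos(a),C[1]+r*np.sin(a),z),True),1)) for r,z in((.05,.105),(.09,.105),(.09,.068))])
u,v=map(int,proj(c,(.4625,-.19,.09),True));print(u,v)
im=c['image']
for r in range(v-14,v+16): print(r,' '.join('%3d'%x for x in im[r,u-14:u+18].max(1)))
```

```text
t 24.75 pos [ 0.4583 -0.2812  0.3944] yaw 17.2 w 0.008 F [ 0.8 -0.6  0.3] q6 0.58
polar r 0.0717 th 201.4
shift [ 0.0035  0.0069 -0.0114] turn [-0.0057  0.0041  0.0105]
soapcap score 0.91 shift mm [ 0.6 -0. ]
milltop score 0.82 shift mm [ 1.  -0.4]
tin score 0.98 shift mm [-1.  -0.7]
pad score 0.98 shift mm [0.8 0. ]
pad corner score 0.96 shift mm [-0.5 -0.7]
screw score 0.97 shift mm [-0.1 -0.4]
128 [(np.float64(286.7), np.float64(128.1)), (np.float64(262.5), np.float64(137.9)), (np.float64(266.8), np.float64(136.4))]
134 [(np.float64(288.1), np.float64(131.3)), (np.float64(265.1), np.float64(143.4)), (np.float64(269.2), np.float64(141.6))]
140 [(np.float64(289.9), np.float64(134.2)), (np.float64(268.2), np.float64(148.7)), (np.float64(272.1), np.float64(146.5))]
266 142
128 208 208 208 208 187 155 196 204 210 211 211 211 211 202 142  91  48  28  32  37  50  47  29  30  25  25  74 121 135 135 133 134
129 208 209 208 189 158 161 196 205 210 212 210 211 211 203 152  87  45  28  33  39  47  47  36  33  26  24  50  98 136 136 135 128
130 209 209 210 181 160 182 200 209 212 211 187 169 1
[... 2942 characters left out ...]
 211 211 212 212 188 168 146  76  34  33
153 202 198 200 194 188 197 202 206 206 207 209 210 212 211 211 211 212 211 211 211 211 212 212 211 211 212 208 199 196 183  73  35
154 209 208 206 193 183 194 198 194 195 202 204 205 208 209 211 211 212 211 212 212 212 211 211 211 211 211 212 209 204 198 183 125
155 210 209 209 210 209 210 199 186 187 198 198 194 201 205 207 209 211 211 212 211 212 213 211 211 211 212 211 212 209 204 200 182
156 210 209 209 210 209 209 209 209 208 204 188 176 194 201 201 202 206 210 210 210 211 211 212 212 212 212 211 211 211 209 203 202
157 210 208 210 209 209 209 208 208 209 208 208 208 209 194 183 189 201 204 205 206 209 210 211 212 211 211 212 212 212 211 211 206
```

Final checks: the pointer is still over the flag, roughly 0–4 mm off against 11 mm allowed. Soap, mill, tin and treadle pad are within 1 mm of their first positions. The arm is clear, so I'm handing in.

```bash
python3 -c "
from cell import sign_off
print(sign_off())"
```

```text
the job is handed in; nothing more can be done
None
```

The job is handed in at about 25 s of the 72 s allowed. `sign_off` gives no verdict, so the result below rests on my own measurements.

**What I did:** I turned the handwheel clockwise in three strokes of about 57°, 90° and 47° until the pointer stood over the flag at about 134°. I then pressed the treadle onto its stop, held it there for about a second, released it and moved the arm clear.

**Last checks:**
- **Pointer:** it is at about 134°. The flag's offset from it came out between 0 and 4 mm depending on the view (11 mm allowed). The spread comes from a wider dark mount visible around the flag, which I could not fully explain.
- **Treadle:** it reached its stop, where the push peaked at 52 N. During the hold the force was 9–18 N at the same height. The pad later matched its starting position to within 1 mm, so it is up again.
- **Soap, mill and tin:** each is within about 1 mm of where it started.
- **White-capped bottle:** I did not re-measure it, but the arm never went near it.

**What went wrong or disagreed:**
- **First pinch:** it missed. The fingertips sit about 20 mm higher than the reported tool height, so they closed above the rim. A short test press put 34 N on the rim, and I corrected the height afterwards.
- **Pointer before the last stroke:** adding up the strokes put it about 5° from where the camera showed it. I used the camera value.

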